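# Shut the blast-pot air at the manifold and bleed the line

### The arm

A 6-joint arm with a two-finger parallel gripper is mounted at the origin on the work surface. World frame = base frame: x ahead of the robot, y to its left, z up, the work surface at z = 0. Lengths are in mm, angles in degrees, forces in N, time in s.
With the tool pointing down it reaches from about 300 to 875 mm from the base axis. Payload 6.4 kg.
Tool frame: the origin (TCP) lies at the very end of the fingers, on their centre line; the grasp point (between the pads) lies robot.hold_point_z behind it (robot.hold_point_z is the distance from the TCP to the grasp point, in mm); z points along the fingers, y is the direction in which the jaws open and shut (so a half turn about z gives the same grasp; the last joint's range is limited). The gripper opens to 85 mm and grips with 20 to 120 N. Pads are 22 mm wide; open, the fingers measure 114 mm over their backs; the gripper's body (76 mm by 85 mm) begins 54 mm behind the grasp point. The pads swing forward as they close: fully open they stand 13 mm farther back than shut.
Start: joints at [59.284, 10.359, 92.074, -0, 77.567, -11.82], TCP at [186.205, 544.03, 231.288] pointing down, gripper open.
Joint ranges: [-171.53, 171.53], [-51.25, 118.39], [17.06, 147.69], [-65.23, 245.23], [0, 150.52], [-178.68, 178.68]. Speed limits (degrees/s): [147.25, 147.25, 172.46, 180, 180, 180].

### API

Orientations are given as a 3x3 rotation matrix whose columns are the frame's x, y, z axes.
In Python, from rig import robot gives the robot as it stands.
- The arm moves only by the tool jog_arm, never from a script. Its arguments are lists of equal length, an entry for each row: "claw": the opening, from -1 (shut) to 1 (fully open); "delta_pos": the shift along the tool's x, y, z in mm, a list of three; "delta_rot": the turn, a rotation vector about the tool's x, y, z in rad, a list of three. In form: {"claw": [claw, ...], "delta_pos": [[dx, dy, dz], ...], "delta_rot": [[wx, wy, wz], ...]}. A call has 1 to 20 rows; each row shifts and turns the pose as measured when the row begins, along the tool's axes as they then stand; what a row does not reach is not made up. A row lasts 1/8 s, in which the tool goes at most 62.5 mm and 10.7 degrees, less where a joint would pass 70% of its speed; a pose out of reach is approached as far as the arm can. A call is refused whole if a number of a shift passes 62.5 or a number of a turn 0.188, either way. A call with a gripper value outside its range is refused whole. The fingers move at their own pace and stop on an object; "squeeze" is the grip in N (left out, the last holds). Time passes only in rows, so rows that do not move let the fingers close. It gives the time, the measured TCP pose, the force and the opening at its end, in the units of the state.
- robot.observe(): the state, without advancing time (a new reading comes with each control period).
- robot.get_image(name): name is "side" or "top"; returns a dict with "image" (420x560x3 uint8, red, green, blue), "fx", "fy", "cx", "cy" (pixels), "pose" (4x4, takes a point from camera to world coordinates). Camera axes: x right, y up, looking along -z (the intrinsics and any distortion apply to the point x, -y, -z); pixel columns grow to the right and rows downward; lengths in mm; the calibration is good to about 2 mm. A picture is of the moment at which its call begins. There is no depth.
- robot.finish_job(): hands the job in, once; it reports no verdict.
The state is a dict: "time_s": time; "q": joint angles; "dq": joint speeds; "joint_torque": joint torques, N m; "position": TCP position; "ee_rot": TCP orientation; "force": force on the tool from outside, world axes, zero at the start; "moment": the same for the moment, N m; "gripper_width": finger opening in mm.
Only numpy, scipy, OpenCV 4.12 (cv2) and the standard library are available. Lean on these libraries where they do the work, as an engineer would, in place of code of your own. Each camera call takes 0.05 s, during which the arm holds its last target.

### The job

Isolate the air to the blasting pot: turn the orange valve handle clockwise until you feel it come snug against its seat (do not force it) and leave it shut; then press the green bleed button fully down, hold it for about a second and let it come up again. The handles stand close together: do not touch the other handles or the red button, and leave the hammer, the brush and the can where they are.

Things in the scene. Friction and masses are not known exactly. Their poses are not given: they have to be found in the camera images.
- panel: green console with a bare aluminium top, 150 x 380 mm, 50 mm high, fixed to the bench. Origin: centre of its underside; its z is up, y along the row of valves. The valves stand in one row along its y (66 mm apart, 15 mm to the -x side of its middle line), four flat dials (r 18, 6 mm high) lie along the +x edge, the two buttons at the +y end.
- shut_valve: fixed steel bonnet of the valve to be shut, a disc of r 25, 12 mm high, on any of the four places; origin: underside, on the turning axis. Handle's feel: 0.04 N m of drag, either way; at the soft seat, 0.25 to 1.35 rad from the start (different each time, unseen), it climbs by 5 N m per rad. Snug: seat load 0.18 to 0.45 N m (felt at the handle, give or take the drag: aim at 0.3), held 0.3 s; more spoils it.
- shut_handle: ORANGE handle of that valve: upright flat bar 40 mm long (its x), 12 mm thick (y), from z 8 to 44 mm, on a round boss of r 14, 10 mm high. Origin: on the turning axis at the boss's underside, 14 mm above the panel's top; z up. Closes clockwise seen from above (yaw falls). Let go when snug, it springs back a little and its drag keeps it shut; turned back, it opens.
- bleed (a joint): GREEN bleed button, travel in m: 0 up, 0.006 fully down; spring, 5 N fully down; springs up when let go
- bleed_top (a point): centre of the green button's top when up (r 13 mm, vertical, 22 mm above the panel's top); moves down with it
- stop: RED button, the same size as the green one and 65 mm from it; not to be touched. Origin on its axis, 4 mm above the panel's top; its top is 18 mm higher. The two buttons may have changed places.
- blue_handle: BLUE handle of a neighbour valve, shape and origin as the orange one, at any angle; not to be touched
- black_handle: BLACK handle of a neighbour valve, shape and origin as the orange one, at any angle; not to be touched
- grey_handle: GREY handle of a neighbour valve, shape and origin as the orange one, at any angle; not to be touched
- hammer: mason's hammer lying on the bench, handle along its x; origin underneath its middle; a bystander
- brush: hand brush lying on the bench; origin underneath its middle; a bystander
- can: yellow can, r 33, 130 mm high; origin underneath its middle; a bystander

How it is judged (in metres and radians):
On the way, in this order (a step that is already met when the one before it is completed fails the run):
1. the orange valve is snug on its seat (seat load over 0.18 N m) (contact force between shut_handle and shut_valve above 9 N), for 0.3 s.
2. with the valve shut, the green button is held fully down (value of joint bleed above 0.005 m and contact force between shut_handle and shut_valve above 0.5 N), for 0.5 s.
At the end, for the whole second after the job is handed in: the orange handle rests against its seat (still loaded by at least 0.01 N m) and is still; the green button is up again (within 1 mm) (contact force between shut_handle and shut_valve above 0.5 N and value of joint bleed below 0.001 m and angular speed of shut_handle below 0.05 rad/s); the robot touches nothing.
It fails at once if the orange valve is over-tightened (seat load over 0.45 N m) (contact force between shut_handle and shut_valve above 22.5 N).
It fails at once if another handle or the red button is touched (over 1 N) (contact force between anything else and blue_handle above 1 N or contact force between anything else and black_handle above 1 N or contact force between anything else and grey_handle above 1 N or contact force between anything else and stop above 1 N).
It fails at once if the hammer, brush or can is shifted by more than 20 mm (distance of any of hammer, brush, can from where it was at the start of the episode above 0.02 m).
It also fails if it takes over 64 s, if anything falls off the work surface, if the arm or the gripper's body presses on something with over 40 N, if the wrist force passes 120 N, or if a joint passes its speed limit or range.

## Working session

There is one attempt and no reset: what is moved stays moved. The work goes in short steps, Python scripts to look and compute and a tool call to move; the robot and the scene stay as the last step left them, time stands still between calls to the robot, and variables do not carry over. Pictures are saved under pics/ and viewed, and the job is handed in when it is done.

Besides the shell and the picture viewer there is one more tool, called after "Request:" as name(argument=value, ...), one argument or row to a line, values as JSON. jog_arm: Moves the arm, as the interface text tells. Its arguments: {"type":"object","properties":{"claw":{"type":"array"},"delta_pos":{"type":"array"},"delta_rot":{"type":"array"},"squeeze":{"type":"number"}},"required":["claw","delta_pos","delta_rot"]}

```bash
mkdir -p pics; ls; python3 - <<'E'
from rig import robot
import cv2,json,pickle
o=robot.observe()
for k,v in o.items(): print(k,v)
print(robot.hold_point_z)
for n in("side","top"):
    d=robot.get_image(n); pickle.dump(d,open(f"{n}.pkl","wb"))
    cv2.imwrite(f"pics/{n}0.png",d["image"][:,:,::-1]); print(n,{k:v for k,v in d.items() if k!="image"})
E
```

```text
pics
time_s 0.0
q [ 5.92832923e+01  1.04028191e+01  9.21323672e+01 -7.17216578e-04
  7.75682844e+01 -1.18207461e+01]
dq [ 0.13614535 -0.03237644  0.07931691  0.1398502  -0.0233837   0.10609723]
joint_torque [-1.62450997e-03 -4.44858742e+01 -3.51339912e+01 -4.84224402e-04
  9.03480104e-03  1.58589643e-05]
position [185.91265589 543.51859285 230.36908334]
ee_rot [[-9.46108900e-01  3.23847367e-01 -9.11935547e-04]
 [ 3.23848453e-01  9.46107684e-01 -1.55878674e-03]
 [ 3.57980246e-04 -1.77011093e-03 -9.99998369e-01]]
force [-0.95044616 -0.48912972 -0.28344753]
moment [0.00120565 0.00496021 0.01943135]
gripper_width 85.11024979299289
18.700000000000003
side {'fx': 400.9261736755439, 'fy': 400.9261736755439, 'cx': 280.7776938771801, 'cy': 209.091563381781, 'pose': array([[ 8.28698660e-01,  4.06977909e-01, -3.84223259e-01,
         1.20207034e+02],
       [-5.59346442e-01,  5.77981570e-01, -5.94195980e-01,
        -6.63240443e+02],
       [-1.97506751e-02,  7.07323325e-01,  7.06614198e-01,
         8.32630114e+02],
       [ 0.00000000e+00,  0.00000000e+00,  0.00000000e+00,
         1.00000000e+00]])}
top {'fx': 457.1552874272772, 'fy': 457.1552874272772, 'cx': 280.9045431769651, 'cy': 210.15890505125373, 'pose': array([[ 9.63302019e-04,  9.90563849e-01, -1.37048655e-01,
         3.92776784e+02],
       [-9.99841186e-01,  3.39289133e-03,  1.74954395e-02,
        -9.56671677e+00],
       [ 1.77953411e-02,  1.37010037e-01,  9.90409802e-01,
         1.33507917e+03],
       [ 0.00000000e+00,  0.00000000e+00,  0.00000000e+00,
         1.00000000e+00]])}
```

View pics/side0.png

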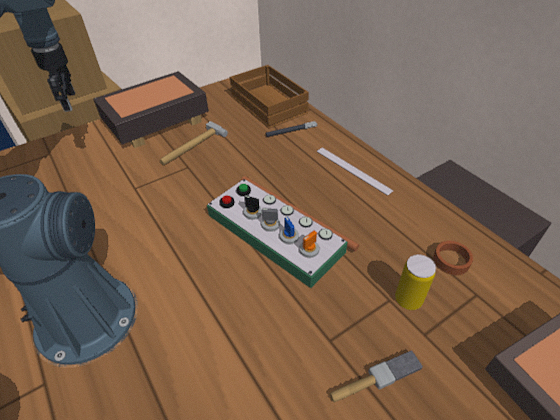

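View pics/top0.png

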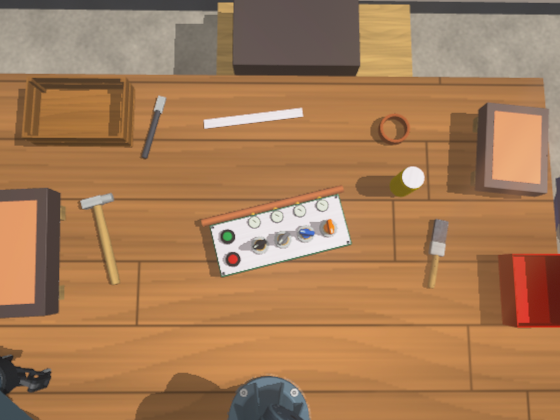

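The two views show the panel at about (280,235) in the top picture. Orange is the end valve at (330,228), blue is its neighbour at (306,233), green is at (228,237) and red at (233,259). I'll zoom in and measure.

```bash
cat > h.py <<'E'
import numpy as np,cv2,pickle
def ray(d,u,v):
    p=np.array([(u-d['cx'])/d['fx'],-(v-d['cy'])/d['fy'],-1.]); P=d['pose']
    return P[:3,3],P[:3,:3]@p
def onz(d,u,v,z):
    o,r=ray(d,u,v); return o+r*(z-o[2])/r[2]
def tri(d1,p1,d2,p2):
    o1,r1=ray(d1,*p1);o2,r2=ray(d2,*p2)
    t=np.linalg.lstsq(np.c_[r1,-r2],o2-o1,rcond=None)[0]
    a=o1+r1*t[0];b=o2+r2*t[1]; return (a+b)/2,np.linalg.norm(a-b)
def proj(d,X):
    P=d['pose'];c=P[:3,:3].T@(np.asarray(X)-P[:3,3]); return d['cx']+d['fx']*c[0]/-c[2], d['cy']-d['fy']*c[1]/-c[2]
def masks(im):
    h=cv2.cvtColor(im,cv2.COLOR_RGB2HSV);H,S,V=[h[...,i].astype(int) for i in range(3)]
    return dict(orange=(H>=5)&(H<=17)&(S>200)&(V>150),blue=(H>105)&(H<130)&(S>150)&(V>80),green=(H>50)&(H<75)&(S>150)&(V>60),red=((H<4)|(H>176))&(S>180)&(V>110))
E
python3 - <<'E'
from h import *
roi={'side':(195,170,365,290),'top':(195,180,365,285)}
for n in roi:
    d=pickle.load(open(n+".pkl","rb"));im=d['image'];x0,y0,x1,y1=roi[n]
    cv2.imwrite(f"pics/{n}z.png",cv2.resize(im[y0:y1,x0:x1],None,fx=4.7,fy=4.7,interpolation=cv2.INTER_CUBIC)[:,:,::-1])
    for c,m in masks(im).items():
        m=m.astype(np.uint8);m2=np.zeros_like(m);m2[y0:y1,x0:x1]=m[y0:y1,x0:x1]
        k,l,s,ce=cv2.connectedComponentsWithStats(m2)
        print(n,c,[(s[i].tolist(),ce[i].round(1).tolist()) for i in range(1,k) if s[i,4]>8])
E
```

```text
side orange [([305, 231, 11, 19, 125], [310.4, 240.6])]
side blue [([284, 218, 10, 19, 97], [289.2, 228.3])]
side green [([239, 184, 9, 8, 56], [243.1, 187.4])]
side red [([222, 196, 9, 7, 51], [226.4, 198.8])]
top orange [([328, 220, 6, 9, 31], [330.2, 224.0])]
top blue [([305, 229, 9, 6, 30], [308.6, 231.6])]
top green [([224, 233, 7, 7, 40], [227.1, 235.8])]
top red [([228, 255, 9, 9, 58], [232.4, 258.8])]
```

```bash
sleep 0
```

```text
(no output)
```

View pics/sidez.png

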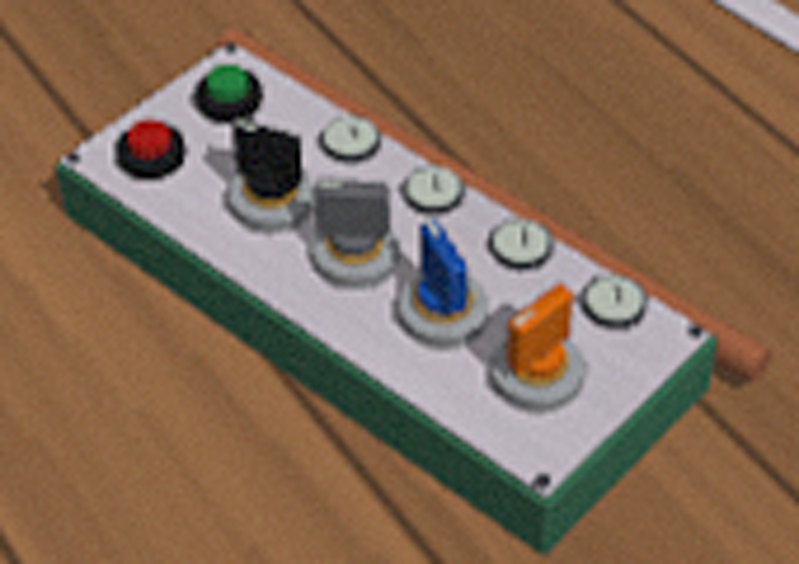

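View pics/topz.png

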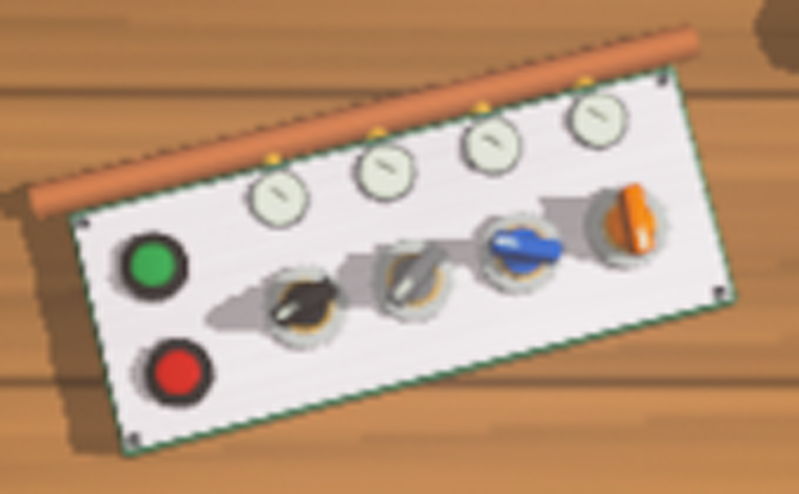

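```bash
cat > m.py <<'E'
from h import *
D={n:pickle.load(open(n+".pkl","rb")) for n in("side","top")}
roi={'side':(195,170,365,290),'top':(195,180,365,285)}
C={}
for n,d in D.items():
    im=d['image'];x0,y0,x1,y1=roi[n]
    h=cv2.cvtColor(im,cv2.COLOR_RGB2HSV)
    m=((h[...,1]<50)&(h[...,2]>140)).astype(np.uint8);mm=np.zeros_like(m);mm[y0:y1,x0:x1]=m[y0:y1,x0:x1]
    cn=max(cv2.findContours(mm,cv2.RETR_EXTERNAL,cv2.CHAIN_APPROX_NONE)[0],key=cv2.contourArea)
    hull=cv2.convexHull(cn)
    # rect fit via approx + line fits
    q=cv2.approxPolyDP(hull,6,True)[:,0].astype(float)
    print(n,q.tolist())
    pts=cn[:,0].astype(float);L=[]
    if len(q)!=4: q=cv2.boxPoints(cv2.minAreaRect(hull)).astype(float)
    for i in range(4):
        a,b=q[i],q[(i+1)%4];t=(b-a)/np.linalg.norm(b-a);nn=np.array([-t[1],t[0]])
        s=(pts-a)@t;e=abs((pts-a)@nn);k=(e<1.6)&(s>4)&(s<np.linalg.norm(b-a)-4)
        vx,vy,px,py=cv2.fitLine(pts[k].astype(np.float32),cv2.DIST_HUBER,0,.01,.01).ravel();L.append((np.array([vx,vy]),np.array([px,py])))
    cc=[]
    for i in range(4):
        (v1,p1),(v2,p2)=L[i-1],L[i]
        s=np.linalg.solve(np.c_[v1,-v2],p2-p1);cc.append(p1+v1*s[0])
    C[n]=np.array(cc)
    w=np.array([onz(d,*c,50) for c in cc]);print(w.round(1)[:,:2].tolist(),np.linalg.norm(w-np.roll(w,-1,0),axis=1).round(1), w.mean(0).round(1))
# match & triangulate
ws=[onz(D['side'],*c,50) for c in C['side']];wt=[onz(D['top'],*c,50) for c in C['top']]
for i,a in enumerate(wt):
    j=int(np.argmin([np.linalg.norm(a-b) for b in ws]));X,e=tri(D['top'],C['top'][i],D['side'],C['side'][j]);print('corner',X.round(1),'gap',round(e,1))
for c in('green','red','orange','blue'):
    p={}
    for n,d in D.items():
        x0,y0,x1,y1=roi[n];m=masks(d['image'])[c].astype(np.uint8);m2=np.zeros_like(m);m2[y0:y1,x0:x1]=m[y0:y1,x0:x1]
        k,l,s,ce=cv2.connectedComponentsWithStats(m2);i=1+int(np.argmax(s[1:,4]));p[n]=ce[i]
    X,e=tri(D['top'],p['top'],D['side'],p['side']);print(c,X.round(1),round(e,1))
E
python3 m.py
```

```text
side [[210.0, 205.0], [246.0, 180.0], [345.0, 241.0], [310.0, 274.0]]
[[394.0, 117.6], [528.1, 157.4], [616.7, -194.4], [481.0, -229.3]] [139.9 362.8 140.1 357.7] [505.  -37.2  50. ]
top [[338.0, 195.0], [350.0, 243.0], [221.0, 272.0], [213.0, 225.0]]
[[615.8, -194.2], [478.3, -228.6], [389.1, 132.8], [525.7, 165.1]] [141.7 372.3 140.4 370.5] [502.3 -31.2  50. ]
corner [ 616.1 -194.4   50.3] gap 0.8
corner [ 479.5 -229.1   50.7] gap 2.7
corner [393.8 132.4  37.3] gap 10.1
corner [528.8 164.9  43.9] gap 5.3
green [496.9 117.   66. ] 2.0
red [433.7 101.1  67.8] 2.7
orange [ 526.4 -166.9   84.9] 2.7
blue [ 505.1 -106.9   88.8] 2.7
```

```bash
python3 - <<'E'
from h import *
A=[]
for n,(x0,y0) in {'side':(292,222),'top':(310,205)}.items():
    d=pickle.load(open(n+".pkl","rb"));c=d['image'][y0:y0+38,x0:x0+38]
    A.append(cv2.resize(c,None,fx=10.5,fy=10.5,interpolation=cv2.INTER_NEAREST))
cv2.imwrite("pics/oz.png",np.hstack(A)[:,:,::-1])
E
```

```text
(no output)
```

View pics/oz.png

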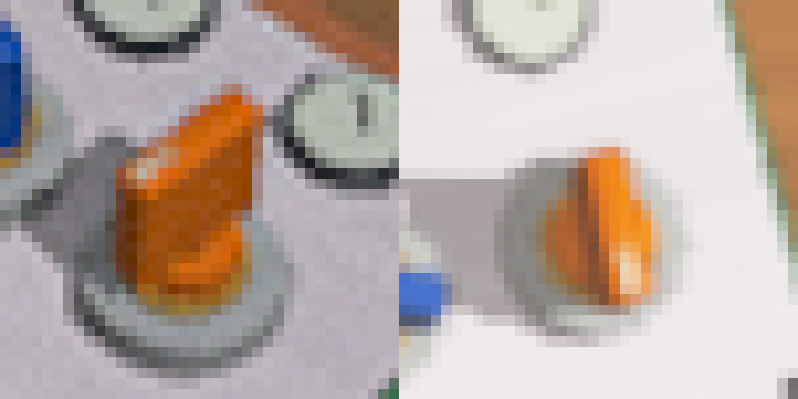

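```bash
python3 - <<'E'
from h import *
D={n:pickle.load(open(n+".pkl","rb")) for n in("side","top")}
S=lambda x,y:(292+x/10.5-.5,222+y/10.5-.5)
T=lambda x,y:(310+(x-399)/10.5-.5,205+y/10.5-.5)
sn,sf=S(132,178),S(251,98);tn,tf=T(633,304),T(610,150)
for nm,a,b in(('near',tn,sn),('far',tf,sf)):print(nm,tri(D['top'],a,D['side'],b))
for n,a,b in(('side',sn,sf),('top',tn,tf)):
    A,B=onz(D[n],*a,108),onz(D[n],*b,108);v=B-A
    print(n,A.round(1),B.round(1),'mid',((A+B)/2).round(1),'len',np.linalg.norm(v).round(1),'yaw',np.degrees(np.arctan2(v[1],v[0])).round(1))
# bonnet: side ellipse center top face; top disc
print('bonnet side',onz(D['side'],*S(180,282),62).round(1),'top',onz(D['top'],*T(597,245),60).round(1))
# buttons at 72
print('green',onz(D['top'],227.1,235.8,72),onz(D['side'],243.1,186.5,72))
# panel-based expected
y=np.radians(13.95);ex=np.array([np.cos(y),np.sin(y)]);ey=np.array([-np.sin(y),np.cos(y)])
c=np.array([502.3,-31.2]);
for p in([526,-168],[505,-107]):
    v=np.array(p)-c;print((v@ex).round(1),(v@ey).round(1))
# all corners and buttons reproject check
for k in[-1.5,-.5,.5,1.5]:print(k,(c+ex*-15+ey*k*66).round(1))
E
```

```text
near (array([ 500.99385076, -169.04998936,  110.91113754]), np.float64(3.657056128569844))
far (array([ 540.22430306, -163.60207616,  108.07145407]), np.float64(1.8055880553572028))
side [ 504.3 -167.8  108. ] [ 541.1 -163.9  108. ] mid [ 522.7 -165.8  108. ] len 37.1 yaw 6.0
top [ 499.6 -168.5  108. ] [ 539.4 -163.2  108. ] mid [ 519.5 -165.8  108. ] len 40.2 yaw 7.7
bonnet side [ 518.7 -168.8   62. ] top [ 519.6 -165.3   60. ]
green [495.54191706 116.7044737   72.        ] [496.89197321 113.8952774   72.        ]
-10.0 -138.5
-15.7 -74.2
-1.5 [ 511.6 -130.9]
-0.5 [495.7 -66.8]
0.5 [479.8  -2.8]
1.5 [463.9  61.3]
```

Orange axis is at about (520,-166) with bar yaw about 7°. The bar top measures 108–111 mm high against 108 expected, and its length 37–40 mm against 40. Next I'll move above it with the jaws partly shut.

Request:
jog_arm(
  claw=[-0.29, -0.29, -0.29, -0.29, -0.29, -0.29, -0.29, -0.29, -0.29, -0.29, -0.29, -0.29, -0.29, -0.29],
  delta_pos=[
    [-20, -20, 0],
    [-40, -41, 0],
    [-40, -41, 0],
    [-40, -41, 0],
    [-40, -41, 0],
    [-40, -41, 0],
    [-40, -41, 0],
    [-40, -41, 0],
    [-40, -41, 0],
    [-40, -41, 0],
    [-40, -41, 0],
    [-40, -41, 0],
    [-40, -41, 0],
    [-40, -41, 0],
  ],
  delta_rot=[
    [0, 0, 0],
    [0, 0, 0],
    [0, 0, 0],
    [0, 0, 0],
    [0, 0, 0],
    [0, 0, 0],
    [0, 0, 0],
    [0, 0, 0],
    [0, 0, 0],
    [0, 0, 0],
    [0, 0, 0],
    [0, 0, 0],
    [0, 0, 0],
    [0, 0, 0],
  ],
  squeeze=35,
)

```text
time_s: 1.85
position: [525.0, -173.4, 228.4]
ee_rot: [[-0.948, 0.318, -0.001], [0.318, 0.948, -0.001], [0.0, -0.002, -1.0]]
force: [1.6, 0.1, -0.4]
gripper_width: 30.3
```

Request:
jog_arm(
  claw=[-0.29, -0.29, -0.29, -0.29],
  delta_pos=[
    [6.7, 5.3, 40],
    [0, 0, 22],
    [0, 0, 0],
    [0, 0, 0],
  ],
  delta_rot=[
    [0, 0, 0],
    [0, 0, -0.15],
    [0, 0, -0.15],
    [0, 0, -0.145],
  ],
)

```text
time_s: 2.35
position: [520.2, -171.1, 162.0]
ee_rot: [[-0.992, -0.128, -0.004], [-0.128, 0.992, -0.0], [0.004, 0.0, -1.0]]
force: [-0.2, -0.2, 0.8]
gripper_width: 30.6
```

```bash
cat > look.py <<'E'
import sys
from rig import robot
from h import *
A=[]
tag=sys.argv[1]; b=eval(sys.argv[2]) if len(sys.argv)>2 else {'side':(260,170),'top':(285,180)}
for n,(x0,y0) in b.items():
    d=robot.get_image(n);pickle.dump(d,open(f"{n}_{tag}.pkl","wb"))
    A.append(cv2.resize(d['image'][y0:y0+90,x0:x0+90],None,fx=4.4,fy=4.4,interpolation=cv2.INTER_CUBIC))
cv2.imwrite(f"pics/{tag}.png",np.hstack(A)[:,:,::-1])
o=robot.observe();print(o['time_s'],o['position'].round(1) if hasattr(o['position'],'round') else o['position'],o['force'],o['moment'],o['gripper_width'],np.degrees(np.arctan2(np.array(o['ee_rot'])[1,0],np.array(o['ee_rot'])[0,0])),np.round(o['q'],1))
E
python3 look.py a1
```

```text
2.45 [ 520.2 -171.   162.2] [-0.09593208  0.0997007   0.40320054] [ 0.01168523 -0.01282824 -0.01541295] 30.246230801202074 -172.87772027871682 [-3.050e+01  1.120e+01  9.960e+01 -1.000e-01  6.940e+01 -1.276e+02]
```

View pics/a1.png

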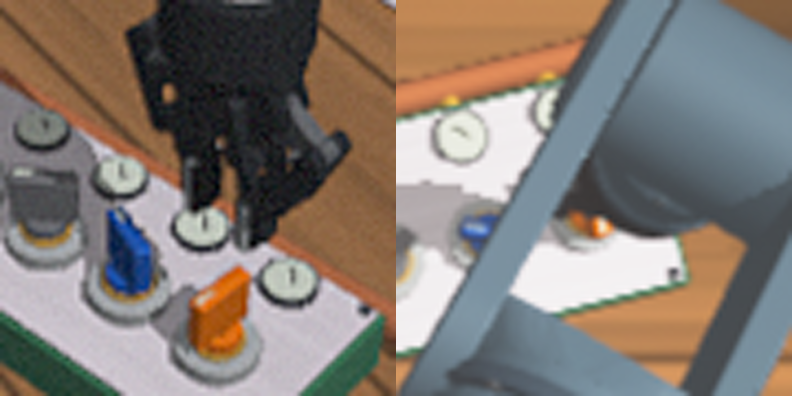

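Request:
jog_arm(
  claw=[-0.29, -0.29, -0.29, -0.29],
  delta_pos=[
    [-0.6, 4.8, 10],
    [0, 0, 15],
    [0, 0, 15],
    [0, 0, 0],
  ],
  delta_rot=[
    [0, 0, 0],
    [0, 0, 0],
    [0, 0, 0],
    [0, 0, 0],
  ],
)

```text
time_s: 2.95
position: [519.3, -165.1, 118.4]
ee_rot: [[-0.993, -0.118, -0.005], [-0.118, 0.993, 0.0], [0.005, 0.001, -1.0]]
force: [-0.5, 0.4, -0.5]
gripper_width: 30.2
```

```bash
python3 look.py a2
```

```text
3.05 [ 520.3 -165.8  120. ] [1.08333892 0.46427018 0.29678829] [-0.03040515 -0.0227702  -0.04040609] 30.32849504877097 -173.22443960987843 [-3.010e+01  1.410e+01  1.015e+02 -1.000e-01  6.450e+01 -1.268e+02]
```

View pics/a2.png

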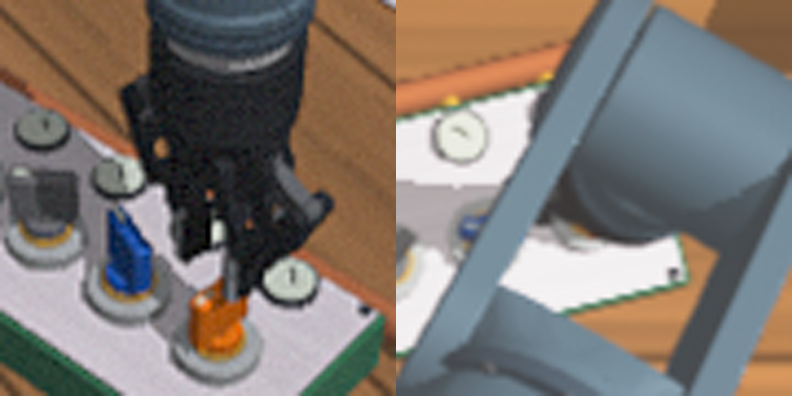

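```bash
python3 - <<'E'
from h import *
d=pickle.load(open("side_a2.pkl","rb"))
for X in([520,-166,120],[520,-166,124],[520.3-2.7,-166+22.3,122],[520.3+2.7,-166-22.3,122],[520,-166,108]):
    u,v=proj(d,X);print((u-260)*4.4,(v-170)*4.4)
E
```

```text
215.96184504427876 271.9212836819093
216.1857248835795 266.96372400210674
188.0006671515768 246.39009688547122
245.78015143070598 292.6193529672318
215.2981062909813 286.619009442078
```

Request:
jog_arm(
  claw=[-0.29, -0.29, -0.29, -0.29],
  delta_pos=[
    [0, 0, 6],
    [0, 0, 6],
    [0, 0, 6],
    [0, 0, 0],
  ],
  delta_rot=[
    [0, 0, 0],
    [0, 0, 0],
    [0, 0, 0],
    [0, 0, 0],
  ],
)

```text
time_s: 3.55
position: [521.0, -166.4, 101.8]
ee_rot: [[-0.993, -0.118, -0.001], [-0.118, 0.993, -0.002], [0.001, -0.002, -1.0]]
force: [-1.4, 0.6, -0.2]
gripper_width: 30.6
```

Request:
jog_arm(
  claw=[-0.29, -0.29, -0.29, -0.29],
  delta_pos=[
    [0, 0, 6],
    [0, 0, 6],
    [0, 0, 5],
    [0, 0, 0],
  ],
  delta_rot=[
    [0, 0, 0],
    [0, 0, 0],
    [0, 0, 0],
    [0, 0, 0],
  ],
)

```text
time_s: 4.05
position: [521.1, -166.4, 83.6]
ee_rot: [[-0.993, -0.118, -0.001], [-0.118, 0.993, -0.002], [0.001, -0.002, -1.0]]
force: [-0.0, -0.8, -0.1]
gripper_width: 30.4
```

```bash
python3 look.py a3
```

```text
4.15 [ 521.4 -166.6   84.2] [-0.41436099  0.01911412  0.21989696] [-0.00930676  0.00454579 -0.05923952] 30.25862722805266 -173.25044737090604 [-3.010e+01  1.720e+01  1.025e+02 -1.000e-01  6.030e+01 -1.268e+02]
```

View pics/a3.png

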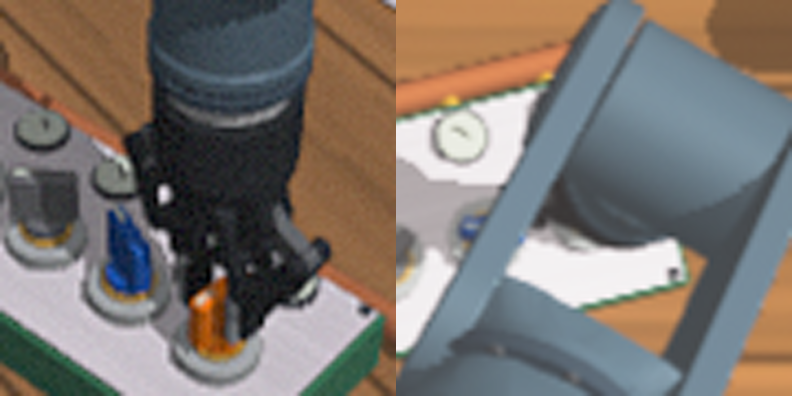

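```bash
cat > avg.py <<'E'
from rig import robot
import numpy as np,sys
R=[]
for i in range(int(sys.argv[1])):
    robot.get_image("side");o=robot.observe();R.append(np.r_[o['moment'],o['force'],o['position'],np.degrees(np.arctan2(o['ee_rot'][1][0],o['ee_rot'][0][0])),o['gripper_width'],o['q'][5],o['joint_torque'][5]])
R=np.array(R);print(o['time_s']);print(R.mean(0).round(3));print(R.std(0).round(3));print('mz',R[:,2].round(3),'jt6',R[:,-1].round(3))
E
python3 avg.py 8
```

```text
4.55
[-1.00000e-02  1.00000e-02 -4.00000e-03  8.80000e-02  1.29000e-01
  4.00000e-02  5.21598e+02 -1.66684e+02  8.44520e+01 -1.73248e+02
  3.02420e+01 -1.26758e+02 -0.00000e+00]
[0.018 0.024 0.033 0.359 0.405 0.62  0.035 0.028 0.056 0.001 0.109 0.001
 0.   ]
mz [-0.053  0.038 -0.009 -0.006 -0.006 -0.031 -0.017  0.055] jt6 [ 0.  0.  0. -0. -0. -0. -0.  0.]
```

Request:
jog_arm(
  claw=[-1, -1, -1, -1, -1],
  delta_pos=[
    [0, 0, 0],
    [0, 0, 0],
    [0, 0, 0],
    [0, 0, 0],
    [0, 0, 0],
  ],
  delta_rot=[
    [0, 0, 0],
    [0, 0, 0],
    [0, 0, 0],
    [0, 0, 0],
    [0, 0, 0],
  ],
  squeeze=35,
)

```text
time_s: 5.18
position: [521.7, -166.1, 84.6]
ee_rot: [[-0.993, -0.118, 0.001], [-0.118, 0.993, -0.002], [-0.001, -0.002, -1.0]]
force: [0.2, 1.4, 0.7]
gripper_width: 11.6
```

```bash
python3 avg.py 8
```

```text
5.575
[ 2.57000e-01 -5.00000e-02 -2.90000e-02  2.61000e-01  1.51400e+00
  8.90000e-01  5.21736e+02 -1.66138e+02  8.45800e+01 -1.73247e+02
  1.12940e+01 -1.26754e+02 -1.70000e-02]
[0.016 0.018 0.023 0.494 0.377 0.502 0.017 0.009 0.011 0.001 0.227 0.001
 0.001]
mz [-0.044  0.003 -0.073 -0.026 -0.029 -0.039 -0.    -0.02 ] jt6 [-0.015 -0.015 -0.015 -0.016 -0.017 -0.017 -0.018 -0.019]
```

Request:
jog_arm(
  claw=[-1, -1, -1, -1],
  delta_pos=[
    [0, 0, 0],
    [0, 0, 0],
    [0, 0, 0],
    [0, 0, 0],
  ],
  delta_rot=[
    [0, 0, 0.04],
    [0, 0, 0.04],
    [0, 0, 0.04],
    [0, 0, 0.04],
  ],
)

```text
time_s: 6.08
position: [521.7, -166.2, 84.6]
ee_rot: [[-0.999, 0.046, 0.001], [0.046, 0.999, -0.002], [-0.001, -0.002, -1.0]]
force: [-0.5, 1.3, 1.2]
gripper_width: 11.2
```

```bash
python3 avg.py 4
```

```text
6.275
[ 2.61000e-01 -4.90000e-02 -6.10000e-02  3.00000e-01  1.40200e+00
  2.40000e-01  5.21738e+02 -1.66148e+02  8.45810e+01  1.77383e+02
  1.12590e+01 -1.17377e+02  6.10000e-02]
[0.022 0.033 0.026 0.605 0.317 0.221 0.017 0.018 0.018 0.083 0.127 0.085
 0.158]
mz [-0.055 -0.023 -0.073 -0.094] jt6 [-0.142  0.292  0.095 -0.001]
```

Request:
jog_arm(
  claw=[-1, -1, -1],
  delta_pos=[
    [0, 0, 0],
    [0, 0, 0],
    [0, 0, 0],
  ],
  delta_rot=[
    [0, 0, 0.035],
    [0, 0, 0.03],
    [0, 0, 0],
  ],
)

```text
time_s: 6.65
position: [521.7, -166.1, 84.6]
ee_rot: [[-0.994, 0.113, 0.001], [0.113, 0.994, -0.002], [-0.001, -0.002, -1.0]]
force: [1.3, 1.7, 0.7]
gripper_width: 11.3
```

```bash
python3 avg.py 4
```

```text
6.85
[ 2.45000e-01 -7.20000e-02 -2.30000e-02  2.08000e-01  1.46800e+00
  7.86000e-01  5.21747e+02 -1.66154e+02  8.45920e+01  1.73553e+02
  1.13630e+01 -1.13547e+02 -1.40000e-02]
[0.009 0.017 0.026 0.461 0.43  0.302 0.003 0.004 0.005 0.008 0.096 0.008
 0.019]
mz [-0.009  0.012 -0.044 -0.05 ] jt6 [ 0.012 -0.004 -0.028 -0.037]
```

Request:
jog_arm(
  claw=[-1, -1, -1],
  delta_pos=[
    [0, 0, 0],
    [0, 0, 0],
    [0, 0, 0],
  ],
  delta_rot=[
    [0, 0, 0.025],
    [0, 0, 0.025],
    [0, 0, 0],
  ],
)

```text
time_s: 7.22
position: [521.7, -166.1, 84.6]
ee_rot: [[-0.986, 0.165, 0.001], [0.165, 0.986, -0.002], [-0.001, -0.002, -1.0]]
force: [0.6, 2.0, 0.9]
gripper_width: 11.4
```

```bash
python3 avg.py 4
```

```text
7.425
[ 2.66000e-01 -5.60000e-02 -2.50000e-02  1.81000e-01  1.31800e+00
  9.80000e-01  5.21726e+02 -1.66142e+02  8.45840e+01  1.70529e+02
  1.12080e+01 -1.10521e+02 -1.80000e-02]
[0.016 0.023 0.015 0.106 0.314 0.447 0.011 0.01  0.006 0.007 0.127 0.008
 0.016]
mz [-0.046 -0.007 -0.015 -0.032] jt6 [ 0.003 -0.008 -0.028 -0.037]
```

Request:
jog_arm(
  claw=[-1, -1, -1],
  delta_pos=[
    [0, 0, 0],
    [0, 0, 0],
    [0, 0, 0],
  ],
  delta_rot=[
    [0, 0, 0.03],
    [0, 0, 0.03],
    [0, 0, 0],
  ],
)

```text
time_s: 7.8
position: [521.7, -166.1, 84.6]
ee_rot: [[-0.974, 0.227, 0.001], [0.227, 0.974, -0.002], [-0.001, -0.002, -1.0]]
force: [0.2, 1.9, 0.6]
gripper_width: 11.3
```

```bash
python3 avg.py 4; python3 look.py b1
```

```text
8.0
[ 2.77000e-01 -5.60000e-02 -4.20000e-02  4.61000e-01  1.55800e+00
  7.50000e-01  5.21724e+02 -1.66146e+02  8.45880e+01  1.66892e+02
  1.15090e+01 -1.06881e+02 -1.20000e-02]
[0.008 0.057 0.04  0.585 0.333 0.415 0.018 0.009 0.02  0.011 0.113 0.01
 0.019]
mz [-0.002 -0.083 -0.002 -0.081] jt6 [ 0.013 -0.001 -0.026 -0.036]
8.1 [ 521.7 -166.2   84.6] [0.06302457 1.93258333 0.32436266] [ 0.22349061 -0.00736865 -0.04849622] 11.098720391883154 166.89725629971545 [-3.000e+01  1.720e+01  1.025e+02 -1.000e-01  6.030e+01 -1.069e+02]
```

View pics/b1.png

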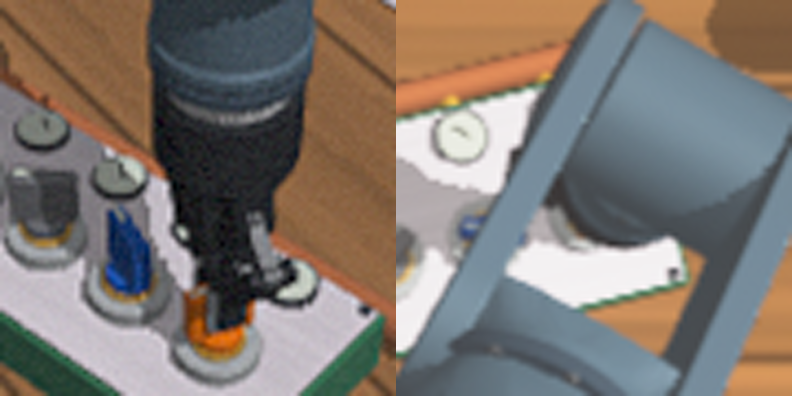

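Request:
jog_arm(
  claw=[-1, -1],
  delta_pos=[
    [0, 0, 0],
    [0, 0, 0],
  ],
  delta_rot=[
    [0, 0, 0.03],
    [0, 0, 0.03],
  ],
)

```text
time_s: 8.35
position: [521.7, -166.2, 84.6]
ee_rot: [[-0.958, 0.288, 0.001], [0.288, 0.958, -0.002], [-0.001, -0.002, -1.0]]
force: [0.4, 1.6, 0.3]
gripper_width: 11.1
```

```bash
python3 avg.py 5
```

```text
8.6
[ 2.58000e-01 -3.20000e-02 -3.20000e-02  6.40000e-02  1.37900e+00
  4.70000e-01  5.21730e+02 -1.66152e+02  8.45910e+01  1.63325e+02
  1.13360e+01 -1.03314e+02  2.60000e-02]
[0.017 0.024 0.037 0.286 0.305 0.376 0.013 0.012 0.014 0.072 0.091 0.073
 0.112]
mz [ 0.019 -0.045 -0.065 -0.073  0.006] jt6 [-0.126  0.211  0.071 -0.001 -0.027]
```

Request:
jog_arm(
  claw=[-1, -1],
  delta_pos=[
    [0, 0, 0],
    [0, 0, 0],
  ],
  delta_rot=[
    [0, 0, 0.025],
    [0, 0, 0.025],
  ],
)

```text
time_s: 8.85
position: [521.7, -166.2, 84.6]
ee_rot: [[-0.942, 0.336, 0.001], [0.336, 0.942, -0.002], [-0.002, -0.002, -1.0]]
force: [0.4, 1.2, 0.7]
gripper_width: 11.2
```

```bash
python3 avg.py 5
```

```text
9.1
[ 2.56000e-01 -4.20000e-02 -4.10000e-02  1.90000e-01  1.11400e+00
  5.59000e-01  5.21712e+02 -1.66153e+02  8.45720e+01  1.60410e+02
  1.13270e+01 -1.00400e+02  1.60000e-02]
[0.028 0.018 0.037 0.518 0.294 0.691 0.013 0.013 0.015 0.058 0.175 0.06
 0.09 ]
mz [ 0.029 -0.066 -0.058 -0.072 -0.036] jt6 [-0.101  0.167  0.051 -0.008 -0.03 ]
```

Request:
jog_arm(
  claw=[-1, -1, -1],
  delta_pos=[
    [0, 0, 0],
    [0, 0, 0],
    [0, 0, 0],
  ],
  delta_rot=[
    [0, 0, 0.02],
    [0, 0, 0.02],
    [0, 0, 0.015],
  ],
)

```text
time_s: 9.48
position: [521.7, -166.2, 84.6]
ee_rot: [[-0.921, 0.389, 0.001], [0.389, 0.921, -0.002], [-0.002, -0.002, -1.0]]
force: [0.7, 1.1, 0.6]
gripper_width: 11.7
```

```bash
python3 avg.py 5
```

```text
9.725
[ 2.60000e-01 -7.00000e-02 -3.50000e-02  4.66000e-01  1.23500e+00
  1.20400e+00  5.21714e+02 -1.66147e+02  8.45770e+01  1.57150e+02
  1.14680e+01 -9.71390e+01  2.00000e-03]
[0.035 0.031 0.016 0.367 0.197 0.45  0.012 0.008 0.012 0.037 0.208 0.037
 0.049]
mz [-0.052 -0.039 -0.004 -0.04  -0.039] jt6 [-0.044  0.091  0.015 -0.021 -0.034]
```

Request:
jog_arm(
  claw=[-1, -1, -1],
  delta_pos=[
    [0, 0, 0],
    [0, 0, 0],
    [0, 0, 0],
  ],
  delta_rot=[
    [0, 0, 0.02],
    [0, 0, 0.02],
    [0, 0, 0.015],
  ],
)

```text
time_s: 10.1
position: [521.7, -166.1, 84.6]
ee_rot: [[-0.897, 0.441, 0.001], [0.441, 0.897, -0.002], [-0.002, -0.002, -1.0]]
force: [0.2, 0.9, 0.1]
gripper_width: 11.7
```

```bash
python3 avg.py 5
```

```text
10.35
[ 2.43000e-01 -6.40000e-02 -5.80000e-02  3.66000e-01  9.29000e-01
  1.04400e+00  5.21712e+02 -1.66159e+02  8.45860e+01  1.53868e+02
  1.12790e+01 -9.38560e+01  2.00000e-03]
[0.032 0.017 0.038 0.257 0.552 0.289 0.009 0.014 0.01  0.037 0.173 0.038
 0.049]
mz [-0.003 -0.088 -0.055 -0.108 -0.034] jt6 [-0.044  0.091  0.016 -0.02  -0.034]
```

Request:
jog_arm(
  claw=[-1, -1, -1],
  delta_pos=[
    [0, 0, 0],
    [0, 0, 0],
    [0, 0, 0],
  ],
  delta_rot=[
    [0, 0, 0.02],
    [0, 0, 0.02],
    [0, 0, 0.015],
  ],
)

```text
time_s: 10.72
position: [521.7, -166.2, 84.6]
ee_rot: [[-0.871, 0.492, 0.001], [0.492, 0.871, -0.002], [-0.002, -0.002, -1.0]]
force: [0.8, 1.9, -0.0]
gripper_width: 10.9
```

```bash
python3 avg.py 5
```

```text
10.975
[ 2.57000e-01 -3.50000e-02 -8.00000e-03  2.49000e-01  9.67000e-01
  4.86000e-01  5.21702e+02 -1.66156e+02  8.45780e+01  1.50586e+02
  1.13150e+01 -9.05750e+01  2.00000e-03]
[0.015 0.016 0.031 0.517 0.579 0.313 0.01  0.011 0.008 0.036 0.128 0.038
 0.049]
mz [ 0.033  0.027 -0.032 -0.036 -0.032] jt6 [-0.044  0.091  0.016 -0.02  -0.034]
```

Request:
jog_arm(
  claw=[-1, -1, -1],
  delta_pos=[
    [0, 0, 0],
    [0, 0, 0],
    [0, 0, 0],
  ],
  delta_rot=[
    [0, 0, 0.02],
    [0, 0, 0.02],
    [0, 0, 0.015],
  ],
)

```text
time_s: 11.35
position: [521.7, -166.2, 84.6]
ee_rot: [[-0.841, 0.541, 0.001], [0.541, 0.841, -0.002], [-0.002, -0.001, -1.0]]
force: [0.2, 1.6, 1.0]
gripper_width: 11.0
```

```bash
python3 avg.py 5
```

```text
11.6
[ 2.55000e-01 -2.70000e-02 -2.90000e-02  4.58000e-01  1.24300e+00
  6.71000e-01  5.21705e+02 -1.66159e+02  8.45820e+01  1.47304e+02
  1.12560e+01 -8.72930e+01  2.00000e-03]
[0.013 0.019 0.051 0.487 0.412 0.538 0.017 0.009 0.017 0.037 0.171 0.038
 0.049]
mz [ 0.058 -0.005 -0.048 -0.074 -0.077] jt6 [-0.044  0.091  0.016 -0.02  -0.034]
```

Request:
jog_arm(
  claw=[-1, -1, -1],
  delta_pos=[
    [0, 0, 0],
    [0, 0, 0],
    [0, 0, 0],
  ],
  delta_rot=[
    [0, 0, 0.02],
    [0, 0, 0.02],
    [0, 0, 0.015],
  ],
)

```text
time_s: 11.98
position: [521.7, -166.1, 84.6]
ee_rot: [[-0.809, 0.588, 0.001], [0.588, 0.809, -0.002], [-0.002, -0.001, -1.0]]
force: [0.8, 1.0, 0.1]
gripper_width: 11.4
```

```bash
python3 avg.py 5
```

```text
12.225
[ 2.16000e-01 -5.20000e-02 -3.30000e-02  1.50000e-01  8.92000e-01
  7.88000e-01  5.21693e+02 -1.66148e+02  8.45770e+01  1.44022e+02
  1.11880e+01 -8.40100e+01  2.00000e-03]
[0.054 0.015 0.014 0.492 0.397 0.254 0.017 0.013 0.015 0.037 0.208 0.038
 0.049]
mz [-0.028 -0.051 -0.031 -0.011 -0.047] jt6 [-0.044  0.091  0.016 -0.02  -0.034]
```

Request:
jog_arm(
  claw=[-1, -1, -1],
  delta_pos=[
    [0, 0, 0],
    [0, 0, 0],
    [0, 0, 0],
  ],
  delta_rot=[
    [0, 0, 0.02],
    [0, 0, 0.02],
    [0, 0, 0.015],
  ],
)

```text
time_s: 12.6
position: [521.7, -166.2, 84.6]
ee_rot: [[-0.774, 0.633, 0.001], [0.633, 0.774, -0.002], [-0.002, -0.001, -1.0]]
force: [0.1, 0.6, 0.3]
gripper_width: 11.2
```

```bash
python3 avg.py 5
```

```text
12.85
[ 2.28000e-01 -4.80000e-02 -1.60000e-02  1.35000e-01  1.61600e+00
  4.65000e-01  5.21701e+02 -1.66161e+02  8.45790e+01  1.40741e+02
  1.12480e+01 -8.07290e+01  2.00000e-03]
[0.049 0.028 0.038 0.66  0.546 0.363 0.013 0.01  0.013 0.036 0.121 0.038
 0.049]
mz [ 0.052 -0.062 -0.04  -0.017 -0.012] jt6 [-0.044  0.091  0.015 -0.02  -0.034]
```

Request:
jog_arm(
  claw=[-1, -1, -1],
  delta_pos=[
    [0, 0, 0],
    [0, 0, 0],
    [0, 0, 0],
  ],
  delta_rot=[
    [0, 0, 0.02],
    [0, 0, 0.02],
    [0, 0, 0.015],
  ],
)

```text
time_s: 13.22
position: [521.7, -166.1, 84.6]
ee_rot: [[-0.736, 0.677, 0.001], [0.677, 0.736, -0.002], [-0.002, -0.001, -1.0]]
force: [0.4, 0.6, 0.1]
gripper_width: 11.0
```

```bash
python3 avg.py 5
```

```text
13.475
[ 2.54000e-01 -3.00000e-03 -4.40000e-02  2.87000e-01  1.38400e+00
  9.79000e-01  5.21698e+02 -1.66157e+02  8.45840e+01  1.37458e+02
  1.13350e+01 -7.74460e+01  2.00000e-03]
[0.03  0.022 0.018 0.181 0.362 0.554 0.007 0.01  0.008 0.037 0.171 0.038
 0.049]
mz [-0.025 -0.05  -0.061 -0.021 -0.063] jt6 [-0.044  0.091  0.016 -0.02  -0.034]
```

Request:
jog_arm(
  claw=[-1, -1, -1],
  delta_pos=[
    [0, 0, 0],
    [0, 0, 0],
    [0, 0, 0],
  ],
  delta_rot=[
    [0, 0, 0.02],
    [0, 0, 0.02],
    [0, 0, 0.015],
  ],
)

```text
time_s: 13.85
position: [521.7, -166.2, 84.6]
ee_rot: [[-0.696, 0.718, 0.001], [0.718, 0.696, -0.002], [-0.002, -0.001, -1.0]]
force: [0.7, 1.7, 1.1]
gripper_width: 11.6
```

```bash
python3 avg.py 5
```

```text
14.1
[ 2.53000e-01 -2.20000e-02 -5.50000e-02  5.81000e-01  1.18300e+00
  9.13000e-01  5.21697e+02 -1.66159e+02  8.45830e+01  1.34176e+02
  1.11980e+01 -7.41640e+01  2.00000e-03]
[0.017 0.031 0.017 0.398 0.334 0.263 0.008 0.007 0.01  0.037 0.178 0.038
 0.049]
mz [-0.043 -0.061 -0.084 -0.052 -0.034] jt6 [-0.044  0.091  0.016 -0.02  -0.034]
```

Request:
jog_arm(
  claw=[-1, -1, -1],
  delta_pos=[
    [0, 0, 0],
    [0, 0, 0],
    [0, 0, 0],
  ],
  delta_rot=[
    [0, 0, 0.02],
    [0, 0, 0.02],
    [0, 0, 0.015],
  ],
)

```text
time_s: 14.48
position: [521.7, -166.2, 84.6]
ee_rot: [[-0.654, 0.756, 0.001], [0.756, 0.654, -0.002], [-0.002, -0.001, -1.0]]
force: [0.5, 0.9, 0.7]
gripper_width: 11.1
```

```bash
python3 avg.py 5; python3 look.py b2 "{'side':(260,170)}"
```

```text
14.725
[ 2.53000e-01 -2.00000e-02 -3.10000e-02  6.31000e-01  1.43700e+00
  6.60000e-01  5.21696e+02 -1.66149e+02  8.45880e+01  1.30894e+02
  1.12130e+01 -7.08810e+01  2.00000e-03]
[0.031 0.029 0.032 0.571 0.258 0.206 0.005 0.007 0.005 0.036 0.143 0.037
 0.049]
mz [ 0.014 -0.014 -0.067 -0.022 -0.068] jt6 [-0.044  0.091  0.016 -0.02  -0.034]
14.775 [ 521.7 -166.2   84.6] [0.59153705 2.23879264 1.36543884] [ 0.27579468  0.02988769 -0.0641261 ] 11.441097712394857 130.9242823315099 [-3.000e+01  1.720e+01  1.025e+02 -1.000e-01  6.030e+01 -7.090e+01]
```

View pics/b2.png

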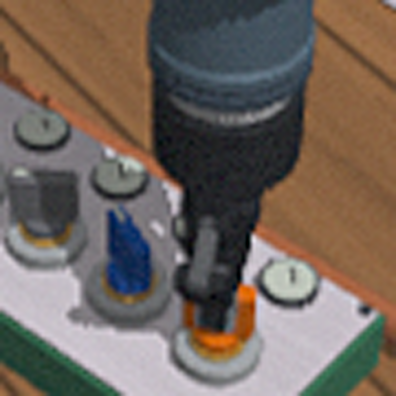

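The handle turns with the jaws: the bar now sits at about (240,300) in the crop, at a new angle. Carrying on.

Request:
jog_arm(
  claw=[-1, -1, -1],
  delta_pos=[
    [0, 0, 0],
    [0, 0, 0],
    [0, 0, 0],
  ],
  delta_rot=[
    [0, 0, 0.02],
    [0, 0, 0.02],
    [0, 0, 0.015],
  ],
)

```text
time_s: 15.15
position: [521.7, -166.2, 84.6]
ee_rot: [[-0.61, 0.793, 0.001], [0.793, 0.61, -0.002], [-0.002, -0.001, -1.0]]
force: [0.2, 1.3, 1.0]
gripper_width: 11.2
```

```bash
python3 avg.py 5
```

```text
15.4
[ 2.20000e-01 -3.30000e-02 -6.40000e-02 -1.00000e-02  1.00600e+00
  9.14000e-01  5.21689e+02 -1.66151e+02  8.45800e+01  1.27612e+02
  1.12360e+01 -6.75990e+01  2.00000e-03]
[0.011 0.038 0.029 0.273 0.306 0.522 0.014 0.01  0.009 0.037 0.141 0.038
 0.049]
mz [-0.069 -0.113 -0.067 -0.026 -0.044] jt6 [-0.044  0.091  0.016 -0.02  -0.034]
```

Request:
jog_arm(
  claw=[-1, -1, -1],
  delta_pos=[
    [0, 0, 0],
    [0, 0, 0],
    [0, 0, 0],
  ],
  delta_rot=[
    [0, 0, 0.02],
    [0, 0, 0.02],
    [0, 0, 0.015],
  ],
)

```text
time_s: 15.78
position: [521.7, -166.2, 84.6]
ee_rot: [[-0.563, 0.826, 0.001], [0.826, 0.563, -0.002], [-0.002, -0.001, -1.0]]
force: [-0.0, 1.3, 0.7]
gripper_width: 11.3
```

```bash
python3 avg.py 5
```

```text
16.025
[ 2.55000e-01 -1.10000e-02 -2.50000e-02  2.98000e-01  1.08800e+00
  5.80000e-01  5.21699e+02 -1.66165e+02  8.45920e+01  1.24330e+02
  1.14550e+01 -6.43180e+01  2.00000e-03]
[0.02  0.014 0.036 0.473 0.457 0.34  0.01  0.01  0.021 0.036 0.162 0.038
 0.049]
mz [ 0.002 -0.074  0.026 -0.024 -0.054] jt6 [-0.044  0.091  0.016 -0.02  -0.034]
```

Request:
jog_arm(
  claw=[-1, -1, -1],
  delta_pos=[
    [0, 0, 0],
    [0, 0, 0],
    [0, 0, 0],
  ],
  delta_rot=[
    [0, 0, 0.02],
    [0, 0, 0.02],
    [0, 0, 0.015],
  ],
)

```text
time_s: 16.4
position: [521.7, -166.2, 84.6]
ee_rot: [[-0.515, 0.857, 0.001], [0.857, 0.515, -0.002], [-0.002, -0.001, -1.0]]
force: [0.5, 1.3, 1.3]
gripper_width: 11.5
```

```bash
python3 avg.py 5
```

```text
16.65
[ 2.54000e-01 -1.80000e-02 -5.60000e-02  2.33000e-01  1.54000e+00
  1.02800e+00  5.21682e+02 -1.66151e+02  8.45810e+01  1.21049e+02
  1.12530e+01 -6.10360e+01  2.00000e-03]
[0.026 0.01  0.034 0.611 0.392 0.386 0.012 0.007 0.011 0.037 0.179 0.039
 0.049]
mz [-0.029 -0.108 -0.087 -0.029 -0.029] jt6 [-0.044  0.091  0.016 -0.02  -0.034]
```

Request:
jog_arm(
  claw=[-1, -1, -1],
  delta_pos=[
    [0, 0, 0],
    [0, 0, 0],
    [0, 0, 0],
  ],
  delta_rot=[
    [0, 0, 0.02],
    [0, 0, 0.02],
    [0, 0, 0.015],
  ],
)

```text
time_s: 17.02
position: [521.7, -166.2, 84.6]
ee_rot: [[-0.465, 0.885, 0.001], [0.885, 0.465, -0.002], [-0.002, -0.0, -1.0]]
force: [-0.4, 1.6, -0.4]
gripper_width: 11.1
```

```bash
python3 avg.py 5
```

```text
17.275
[ 2.59000e-01  5.00000e-03 -4.40000e-02  4.78000e-01  1.16500e+00
  7.62000e-01  5.21672e+02 -1.66162e+02  8.45800e+01  1.17767e+02
  1.11470e+01 -5.77540e+01  2.00000e-03]
[0.018 0.028 0.019 0.649 0.39  0.397 0.014 0.011 0.013 0.035 0.141 0.037
 0.049]
mz [-0.026 -0.056 -0.075 -0.034 -0.027] jt6 [-0.044  0.091  0.016 -0.02  -0.034]
```

Request:
jog_arm(
  claw=[-1, -1, -1],
  delta_pos=[
    [0, 0, 0],
    [0, 0, 0],
    [0, 0, 0],
  ],
  delta_rot=[
    [0, 0, 0.02],
    [0, 0, 0.02],
    [0, 0, 0.015],
  ],
)

```text
time_s: 17.65
position: [521.7, -166.2, 84.6]
ee_rot: [[-0.414, 0.91, 0.001], [0.91, 0.414, -0.002], [-0.002, -0.0, -1.0]]
force: [-0.2, 0.9, 1.4]
gripper_width: 11.4
```

```bash
python3 avg.py 5
```

```text
17.9
[ 2.49000e-01 -3.10000e-02  3.70000e-02  7.00000e-02  1.25100e+00
  7.74000e-01  5.21687e+02 -1.66147e+02  8.45830e+01  1.14498e+02
  1.14680e+01 -5.44810e+01  1.02000e-01]
[0.02  0.015 0.035 0.544 0.459 0.453 0.02  0.01  0.016 0.034 0.209 0.036
 0.049]
mz [ 0.081  0.047 -0.023  0.056  0.022] jt6 [0.064 0.192 0.113 0.077 0.064]
```

Request:
jog_arm(
  claw=[-1, -1],
  delta_pos=[
    [0, 0, 0],
    [0, 0, 0],
  ],
  delta_rot=[
    [0, 0, 0.01],
    [0, 0, 0.01],
  ],
)

```text
time_s: 18.15
position: [521.7, -166.2, 84.6]
ee_rot: [[-0.396, 0.918, 0.001], [0.918, 0.396, -0.002], [-0.002, -0.0, -1.0]]
force: [0.1, 0.6, 0.8]
gripper_width: 11.5
```

```bash
python3 avg.py 5
```

```text
18.4
[ 2.76000e-01 -6.90000e-02  1.19000e-01  3.27000e-01  1.15200e+00
  6.37000e-01  5.21695e+02 -1.66154e+02  8.45830e+01  1.13344e+02
  1.13650e+01 -5.33280e+01  1.45000e-01]
[0.032 0.026 0.022 0.228 0.468 0.515 0.011 0.01  0.004 0.021 0.061 0.022
 0.034]
mz [0.149 0.118 0.137 0.092 0.096] jt6 [0.13  0.209 0.148 0.122 0.115]
```

Request:
jog_arm(
  claw=[-1, -1],
  delta_pos=[
    [0, 0, 0],
    [0, 0, 0],
  ],
  delta_rot=[
    [0, 0, 0.01],
    [0, 0, 0.015],
  ],
)

```text
time_s: 18.65
position: [521.7, -166.2, 84.6]
ee_rot: [[-0.372, 0.928, 0.001], [0.928, 0.372, -0.002], [-0.002, -0.0, -1.0]]
force: [0.7, 1.4, 1.5]
gripper_width: 11.5
```

```bash
python3 avg.py 5
```

```text
18.9
[ 2.48000e-01 -7.80000e-02  1.83000e-01  3.70000e-02  1.35600e+00
  7.83000e-01  5.21704e+02 -1.66160e+02  8.45900e+01  1.11882e+02
  1.11850e+01 -5.18650e+01  2.14000e-01]
[0.049 0.019 0.029 0.312 0.481 0.644 0.012 0.009 0.003 0.032 0.141 0.033
 0.049]
mz [0.224 0.17  0.169 0.144 0.21 ] jt6 [0.168 0.305 0.224 0.192 0.181]
```

Request:
jog_arm(
  claw=[-1, -1, -1, -1],
  delta_pos=[
    [0, 0, 0],
    [0, 0, 0],
    [0, 0, 0],
    [0, 0, 0],
  ],
  delta_rot=[
    [0, 0, 0.01],
    [0, 0, 0.01],
    [0, 0, 0.01],
    [0, 0, 0.008],
  ],
)

```text
time_s: 19.4
position: [521.7, -166.1, 84.6]
ee_rot: [[-0.336, 0.942, 0.001], [0.942, 0.336, -0.002], [-0.003, -0.0, -1.0]]
force: [0.3, 1.8, 0.0]
gripper_width: 11.7
```

```bash
python3 avg.py 10
```

```text
19.9
[ 2.70000e-01 -8.40000e-02  3.04000e-01  2.27000e-01  1.12000e+00
  6.95000e-01  5.21713e+02 -1.66148e+02  8.45820e+01  1.09642e+02
  1.11370e+01 -4.96170e+01  3.22000e-01]
[0.024 0.026 0.025 0.621 0.456 0.444 0.013 0.008 0.011 0.014 0.21  0.015
 0.024]
mz [0.292 0.326 0.311 0.342 0.293 0.266 0.264 0.309 0.335 0.305] jt6 [0.319 0.388 0.338 0.316 0.31  0.309 0.309 0.309 0.31  0.31 ]
```

Torque has settled at about 0.31 N m and held for over 0.5 s, so the valve is snug. Before letting go I'll ease the tool back gently, so the release isn't a sudden spring-back.

Request:
jog_arm(
  claw=[-1, -1, -1, -1, -1],
  delta_pos=[
    [0, 0, 0],
    [0, 0, 0],
    [0, 0, 0],
    [0, 0, 0],
    [0, 0, 0],
  ],
  delta_rot=[
    [0, 0, -0.012],
    [0, 0, -0.012],
    [0, 0, -0.012],
    [0, 0, -0.012],
    [0, 0, -0.008],
  ],
)

```text
time_s: 20.52
position: [521.7, -166.1, 84.6]
ee_rot: [[-0.391, 0.92, 0.001], [0.92, 0.391, -0.002], [-0.002, -0.0, -1.0]]
force: [1.4, 1.3, 0.8]
gripper_width: 11.2
```

```bash
python3 avg.py 7
```

```text
20.875
[ 2.50000e-01 -6.10000e-02  1.89000e-01  3.37000e-01  1.20100e+00
  8.35000e-01  5.21695e+02 -1.66155e+02  8.45840e+01  1.13020e+02
  1.12630e+01 -5.30080e+01  1.68000e-01]
[0.033 0.033 0.022 0.677 0.51  0.511 0.018 0.008 0.016 0.016 0.142 0.017
 0.028]
mz [0.177 0.197 0.173 0.218 0.16  0.176 0.219] jt6 [0.164 0.106 0.16  0.182 0.188 0.189 0.189]
```

Request:
jog_arm(
  claw=[-1, -1, -1, -1, -1],
  delta_pos=[
    [0, 0, 0],
    [0, 0, 0],
    [0, 0, 0],
    [0, 0, 0],
    [0, 0, 0],
  ],
  delta_rot=[
    [0, 0, -0.012],
    [0, 0, -0.012],
    [0, 0, -0.012],
    [0, 0, -0.012],
    [0, 0, -0.006],
  ],
)

```text
time_s: 21.5
position: [521.7, -166.2, 84.6]
ee_rot: [[-0.443, 0.897, 0.001], [0.897, 0.443, -0.002], [-0.002, -0.0, -1.0]]
force: [-0.2, 2.2, 1.0]
gripper_width: 10.9
```

```bash
python3 avg.py 7
```

```text
21.85
[ 2.70000e-01 -3.30000e-02  2.40000e-02  1.82000e-01  1.12200e+00
  7.23000e-01  5.21673e+02 -1.66152e+02  8.45770e+01  1.16264e+02
  1.11560e+01 -5.62610e+01  3.90000e-02]
[0.037 0.029 0.021 0.517 0.524 0.522 0.007 0.009 0.009 0.012 0.146 0.013
 0.023]
mz [-0.016  0.007  0.045  0.016  0.039  0.049  0.029] jt6 [ 0.023 -0.008  0.035  0.051  0.056  0.057  0.057]
```

I've read the torque settling near zero, and the drag direction makes the remaining seat load uncertain. The task says a snug handle stays shut when released, so I'll load it slightly more and release from about 0.15 N m.

Request:
jog_arm(
  claw=[-1, -1, -1, -1, -1],
  delta_pos=[
    [0, 0, 0],
    [0, 0, 0],
    [0, 0, 0],
    [0, 0, 0],
    [0, 0, 0],
  ],
  delta_rot=[
    [0, 0, 0.01],
    [0, 0, 0.01],
    [0, 0, 0.01],
    [0, 0, 0.01],
    [0, 0, 0.005],
  ],
)

```text
time_s: 22.48
position: [521.7, -166.2, 84.6]
ee_rot: [[-0.399, 0.917, 0.001], [0.917, 0.399, -0.002], [-0.002, -0.0, -1.0]]
force: [0.4, 2.3, 0.3]
gripper_width: 11.3
```

```bash
python3 avg.py 6
```

```text
22.775
[ 2.77000e-01 -6.70000e-02  1.05000e-01  1.87000e-01  1.70500e+00
  7.72000e-01  5.21685e+02 -1.66150e+02  8.45800e+01  1.13535e+02
  1.13770e+01 -5.35230e+01  1.44000e-01]
[0.014 0.035 0.025 0.475 0.578 0.364 0.021 0.013 0.013 0.011 0.229 0.012
 0.019]
mz [0.089 0.079 0.146 0.085 0.1   0.132] jt6 [0.154 0.18  0.145 0.131 0.127 0.126]
```

Request:
jog_arm(
  claw=[-0.65, -0.65, -0.5, -0.4, -0.29, -0.29, -0.29],
  delta_pos=[
    [0, 0, 0],
    [0, 0, 0],
    [0, 0, 0],
    [0, 0, 0],
    [0, 0, 0],
    [0, 0, 0],
    [0, 0, 0],
  ],
  delta_rot=[
    [0, 0, 0],
    [0, 0, 0],
    [0, 0, 0],
    [0, 0, 0],
    [0, 0, 0],
    [0, 0, 0],
    [0, 0, 0],
  ],
)

```text
time_s: 23.65
position: [521.5, -166.8, 84.5]
ee_rot: [[-0.399, 0.917, 0.001], [0.917, 0.399, -0.003], [-0.003, -0.001, -1.0]]
force: [0.3, -0.6, 0.5]
gripper_width: 30.2
```

```bash
python3 avg.py 4
```

```text
23.85
[-0.00000e+00 -7.00000e-03 -1.50000e-02  2.20000e-02  1.95000e-01
 -1.66000e-01  5.21506e+02 -1.66867e+02  8.44820e+01  1.13504e+02
  3.03130e+01 -5.35080e+01  0.00000e+00]
[0.022 0.031 0.045 0.375 0.381 0.445 0.01  0.009 0.005 0.    0.118 0.001
 0.   ]
mz [-0.019  0.042 -0.083  0.   ] jt6 [ 0.  0.  0. -0.]
```

Request:
jog_arm(
  claw=[-0.29, -0.29, -0.29, -0.29, -0.29, -0.29],
  delta_pos=[
    [0, 0, -8],
    [0, 0, -12],
    [0, 0, -20],
    [0, 0, -25],
    [0, 0, -25],
    [0, 0, 0],
  ],
  delta_rot=[
    [0, 0, 0],
    [0, 0, 0],
    [0, 0, 0],
    [0, 0, 0],
    [0, 0, 0],
    [0, 0, 0],
  ],
)

```text
time_s: 24.6
position: [522.3, -167.0, 181.5]
ee_rot: [[-0.399, 0.917, 0.004], [0.917, 0.399, -0.005], [-0.006, 0.001, -1.0]]
force: [0.2, -0.6, -0.4]
gripper_width: 30.0
```

```bash
python3 avg.py 1; python3 look.py c1
```

```text
24.65
[ 3.00000e-02  2.20000e-02  6.40000e-02  2.61000e-01  2.08000e-01
  2.28000e-01  5.21498e+02 -1.66570e+02  1.80033e+02  1.13507e+02
  3.07080e+01 -5.35160e+01 -0.00000e+00]
[0. 0. 0. 0. 0. 0. 0. 0. 0. 0. 0. 0. 0.]
mz [0.064] jt6 [-0.]
24.75 [ 520.3 -165.9  177.9] [-0.71309167  0.44385102  0.56869246] [-0.0114062  -0.01316608 -0.02495996] 30.74400416121432 113.50887007070081 [-30.1   9.9  99.1  -0.1  71.  -53.5]
```

View pics/c1.png

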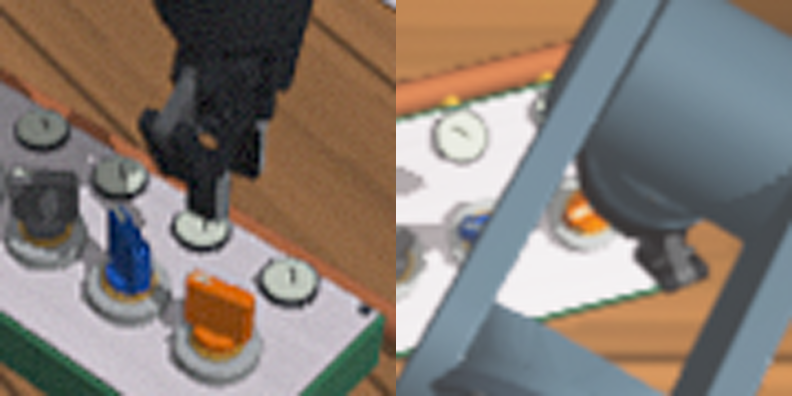

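```bash
cat > zo.py <<'E'
import sys
from h import *
d=pickle.load(open(f"{sys.argv[1]}.pkl","rb"));x0,y0=int(sys.argv[2]),int(sys.argv[3])
cv2.imwrite(f"pics/{sys.argv[4]}.png",cv2.resize(d['image'][y0:y0+38,x0:x0+38],None,fx=14,fy=14,interpolation=cv2.INTER_CUBIC)[:,:,::-1])
E
python3 zo.py side_c1 292 222 c1z
```

```text
(no output)
```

View pics/c1z.png

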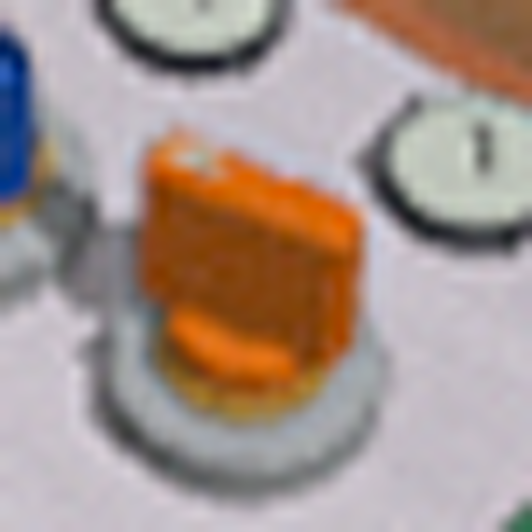

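```bash
python3 - <<'E'
from h import *
d=pickle.load(open("side_c1.pkl","rb"))
S=lambda x,y:(292+x/14-.5,222+y/14-.5)
for a,b in(((147,180),(345,253)),((175,132),(362,210)),((160,156),(354,230))):
    A,B=onz(d,*S(*a),108),onz(d,*S(*b),108);v=B-A;print(np.degrees(np.arctan2(v[1],v[0])).round(1),np.linalg.norm(v).round(1),((A+B)/2).round(1))
E
```

```text
-61.4 37.0 [ 516.7 -170.7  108. ]
-64.6 36.2 [ 526.1 -164.6  108. ]
-62.3 36.7 [ 521.5 -167.5  108. ]
```

Orange bar now reads yaw about -62° (±2°), and its estimated seat contact is about -64°. It has not swung open. Next is the green button at about (496,115.5), with the jaws shut.

Request:
jog_arm(
  claw=[-1, -1, -1, -1, -1, -1, -1, -1, -1],
  delta_pos=[
    [20, 6, 0],
    [38, 13, 0],
    [40, 13.5, 0],
    [40, 13.5, 0],
    [40, 13.5, 0],
    [40, 13.5, 0],
    [35, 12, 0],
    [15, 5, 0],
    [0, 0, 0],
  ],
  delta_rot=[
    [0, 0, 0],
    [0, 0, 0],
    [0, 0, 0],
    [0, 0, 0],
    [0, 0, 0],
    [0, 0, 0],
    [0, 0, 0],
    [0, 0, 0],
    [0, 0, 0],
  ],
)

```text
time_s: 25.88
position: [485.3, 132.6, 168.8]
ee_rot: [[-0.4, 0.916, -0.02], [0.916, 0.4, 0.004], [0.011, -0.016, -1.0]]
force: [0.5, 0.2, -0.4]
gripper_width: -0.2
```

```bash
python3 look.py d1 "{'side':(200,130),'top':(290,180)}"; python3 zo.py top_d1 311 205 d1z
```

```text
25.975 [485.8 131.3 169. ] [ 0.54408728 -0.37011606 -0.01648853] [-0.03226875 -0.00794509 -0.00706048] 0.1237165113529105 113.46394438984302 [  1.4   5.7 104.9   0.3  70.4 -22.1]
```

View pics/d1.png

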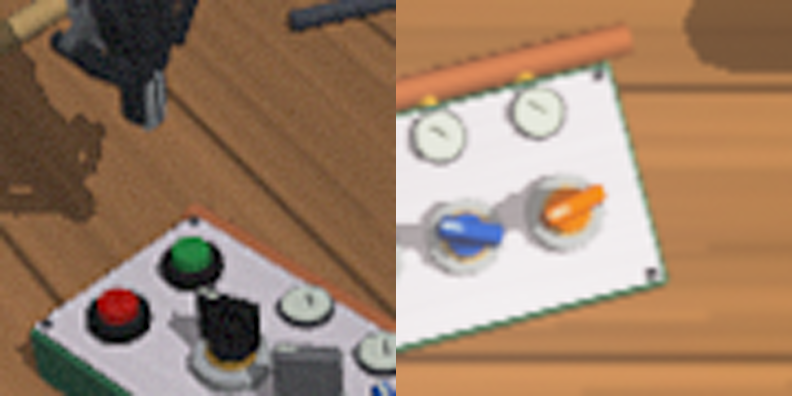

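View pics/d1z.png

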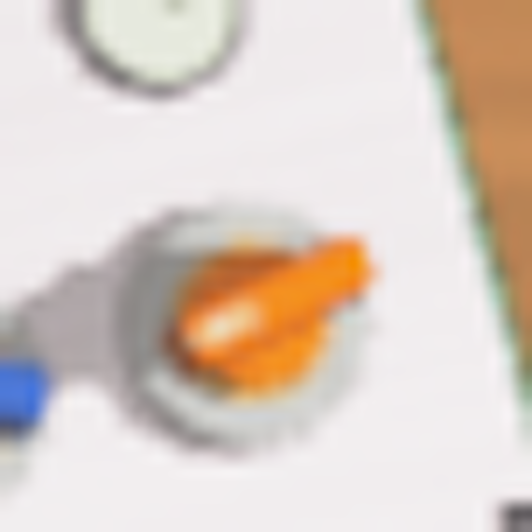

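```bash
python3 - <<'E'
from h import *
from rig import robot
def edge(d,c0,c1,r0,r1):
    im=d['image'].astype(float);f=im[...,0]-im[...,2];P=[]
    for c in range(c0,c1+1):
        col=f[r0:r1,c];mx=col.max();bg=np.median(col[:3]);h=(bg+mx)/2
        i=int(np.argmax(col>h))
        if i>0:P.append((c,r0+i-1+(h-col[i-1])/(col[i]-col[i-1])))
    P=np.array(P);k=np.polyfit(P[:,0],P[:,1],1);res=P[:,1]-np.polyval(k,P[:,0])
    g=abs(res)<.4
    if g.sum()>5:k=np.polyfit(P[g,0],P[g,1],1)
    a,b=c0,c1;A=onz(d,a,np.polyval(k,a),108);B=onz(d,b,np.polyval(k,b),108);v=B-A
    print('yaw',np.degrees(np.arctan2(v[1],v[0])).round(2),'res',res.round(2))
L=lambda n:pickle.load(open(n+".pkl","rb"))
for n in('side_c1','side_d1'):
    for r in((305,315),(306,316),(306,314)): edge(L(n),*r,226,245)
print('initial');
for r in((304,314),(305,313)):edge(L('side'),*r,224,245)
E
```

```text
yaw -51.01 res [ 0.44  0.73  0.25 -0.96 -0.62 -0.5  -0.03 -0.04 -0.08  0.34  0.47]
yaw -55.53 res [ 1.01  0.47 -0.81 -0.53 -0.48 -0.07 -0.14 -0.25  0.11  0.17  0.52]
yaw -50.88 res [ 0.83  0.35 -0.87 -0.52 -0.4   0.07  0.06  0.03  0.45]
yaw -50.41 res [ 0.39  0.74  0.42 -1.02 -0.67 -0.54 -0.02 -0.03 -0.07  0.33  0.48]
yaw -54.98 res [ 1.01  0.62 -0.88 -0.59 -0.53 -0.07 -0.14 -0.25  0.08  0.17  0.58]
yaw -49.87 res [ 0.8   0.49 -0.94 -0.58 -0.45  0.08  0.08  0.05  0.46]
initial
yaw 12.24 res [-1.3   1.46 -0.56  1.72 -0.27 -0.54 -0.48 -0.38 -0.15 -0.06  0.55]
yaw 16.82 res [ 0.76 -1.11  1.33 -0.51 -0.62 -0.41 -0.16  0.23  0.48]
```

Request:
jog_arm(
  claw=[-1, -1, -1],
  delta_pos=[
    [-17.8, 3.4, 20],
    [0, 0, 30],
    [0, 0, 0],
  ],
  delta_rot=[
    [-0.017, -0.012, 0],
    [0, 0, 0],
    [0, 0, 0],
  ],
)

```text
time_s: 26.35
position: [497.1, 112.2, 118.2]
ee_rot: [[-0.394, 0.919, 0.003], [0.919, 0.394, -0.002], [-0.003, 0.002, -1.0]]
force: [-0.5, 0.7, -0.2]
gripper_width: 0.3
```

```bash
python3 look.py d2 "{'side':(200,140),'top':(190,190)}"
```

```text
26.45 [499.3 112.6 120.8] [0.70311553 0.74390696 0.86121564] [ 0.05902761 -0.03440679 -0.03208369] -0.19988392863094526 113.24159743459204 [-5.000e-01  9.600e+00  1.069e+02 -1.000e-01  6.310e+01 -2.370e+01]
```

View pics/d2.png

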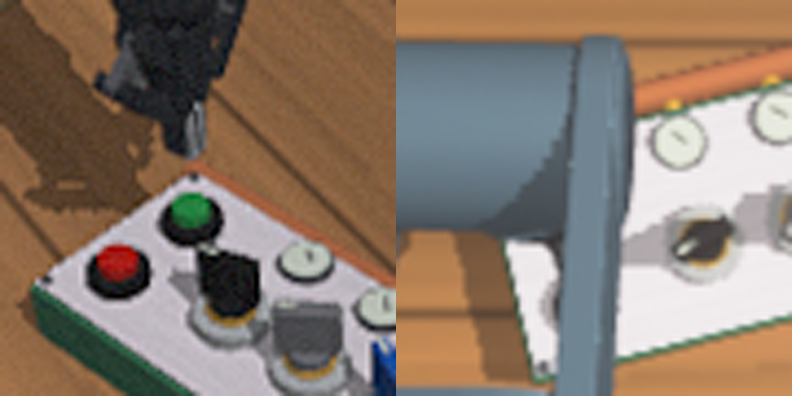

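```bash
python3 - <<'E'
from h import *
d=pickle.load(open("side_d2.pkl","rb"))
S=lambda x,y:(200+x/4.4-.5,140+y/4.4-.5)
print(onz(d,*S(192,158),120.8),onz(d,*S(192,208),72),onz(d,*S(192,202),72))
from rig import robot;o=robot.observe();print(o['position'])
E
```

```text
[495.91361612 103.66591925 120.8       ] [496.38802004 112.82378221  72.        ] [499.34117665 117.8952884   72.        ]
[499.32278911 112.63034881 120.80891617]
```

Request:
jog_arm(
  claw=[-1, -1, -1, -1],
  delta_pos=[
    [4.3, -1.5, 15],
    [0, 0, 15],
    [0, 0, 12],
    [0, 0, 0],
  ],
  delta_rot=[
    [0, 0, 0],
    [0, 0, 0],
    [0, 0, 0],
    [0, 0, 0],
  ],
)

```text
time_s: 26.95
position: [497.8, 115.9, 78.0]
ee_rot: [[-0.394, 0.919, 0.012], [0.919, 0.394, -0.002], [-0.006, 0.01, -1.0]]
force: [0.1, -0.6, 1.3]
gripper_width: 0.0
```

```bash
python3 avg.py 4;python3 look.py d3 "{'side':(200,140)}"
```

```text
27.15
[ 4.00000e-03 -9.00000e-03  2.00000e-03  5.84000e-01  2.00000e-02
 -4.14000e-01  4.98822e+02  1.15932e+02  7.92460e+01  1.13229e+02
  1.47000e-01 -2.33280e+01 -0.00000e+00]
[0.005 0.028 0.039 0.437 0.35  0.641 0.361 0.017 0.453 0.003 0.105 0.001
 0.   ]
mz [-0.02   0.045 -0.052  0.034] jt6 [ 0. -0. -0. -0.]
27.2 [499.3 115.9  79.9] [ 0.29895265 -0.71502615  0.43231071] [-0.0114385  -0.05842957 -0.03719586] 0.19554988029269396 113.22367516211128 [-2.000e-01  1.320e+01  1.083e+02 -1.000e-01  5.770e+01 -2.330e+01]
```

View pics/d3.png

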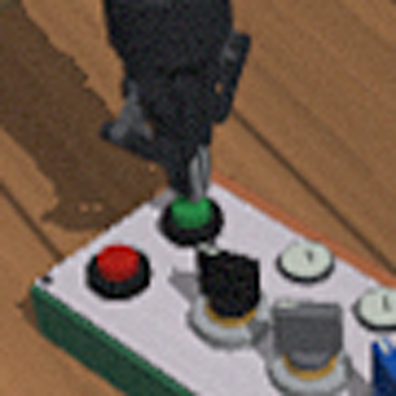

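Request:
jog_arm(
  claw=[-1, -1, -1, -1],
  delta_pos=[
    [1.2, -2.8, 2],
    [0, 0, 3],
    [0, 0, 3],
    [0, 0, 2],
  ],
  delta_rot=[
    [0, 0, 0],
    [0, 0, 0],
    [0, 0, 0],
    [0, 0, 0],
  ],
)

```text
time_s: 27.7
position: [496.9, 115.9, 70.2]
ee_rot: [[-0.394, 0.919, 0.017], [0.919, 0.394, -0.002], [-0.008, 0.015, -1.0]]
force: [-1.3, 0.5, 1.9]
gripper_width: -0.1
```

```bash
python3 avg.py 3
```

```text
27.85
[-1.20000e-02  9.80000e-02 -2.30000e-02 -7.44000e-01  5.39000e-01
  2.26900e+00  4.96894e+02  1.15888e+02  7.02390e+01  1.13227e+02
 -1.92000e-01 -2.33290e+01  1.00000e-03]
[0.013 0.046 0.046 0.904 0.16  0.109 0.014 0.015 0.112 0.002 0.458 0.
 0.001]
mz [ 0.042 -0.054 -0.056] jt6 [-0.001  0.001  0.001]
```

Request:
jog_arm(
  claw=[-1, -1, -1],
  delta_pos=[
    [0, 0, 1.5],
    [0, 0, 1.5],
    [0, 0, 0.5],
  ],
  delta_rot=[
    [0, 0, 0],
    [0, 0, 0],
    [0, 0, 0],
  ],
)

```text
time_s: 28.22
position: [497.0, 115.9, 67.1]
ee_rot: [[-0.394, 0.919, 0.017], [0.919, 0.395, -0.002], [-0.008, 0.015, -1.0]]
force: [-1.7, -0.6, 4.5]
gripper_width: -0.1
```

```bash
python3 avg.py 3
```

```text
28.375
[ 9.00000e-03  3.57000e-01  1.50000e-02 -1.36600e+00 -1.73000e-01
  3.86400e+00  4.96960e+02  1.15900e+02  6.70910e+01  1.13233e+02
  3.27000e-01 -2.33280e+01  1.00000e-03]
[0.014 0.064 0.003 0.131 0.26  0.458 0.006 0.01  0.025 0.001 0.154 0.001
 0.   ]
mz [0.016 0.018 0.01 ] jt6 [0.001 0.001 0.001]
```

Request:
jog_arm(
  claw=[-1, -1, -1],
  delta_pos=[
    [0, 0, 1],
    [0, 0, 0.8],
    [0, 0, 0.4],
  ],
  delta_rot=[
    [0, 0, 0],
    [0, 0, 0],
    [0, 0, 0],
  ],
)

```text
time_s: 28.75
position: [497.0, 115.9, 66.0]
ee_rot: [[-0.395, 0.919, 0.017], [0.919, 0.395, -0.002], [-0.008, 0.014, -1.0]]
force: [-4.1, -0.8, 9.1]
gripper_width: -0.0
```

```bash
python3 avg.py 4
```

```text
28.95
[-5.40000e-02  7.84000e-01  7.00000e-03 -4.69400e+00 -1.90000e-01
  9.80400e+00  4.97007e+02  1.15926e+02  6.59880e+01  1.13248e+02
  6.50000e-02 -2.33270e+01 -1.00000e-03]
[0.035 0.015 0.012 0.279 0.189 0.25  0.006 0.011 0.005 0.001 0.18  0.001
 0.   ]
mz [ 0.018 -0.013  0.01   0.011] jt6 [-0.001 -0.001 -0.001 -0.001]
```

The force jumped to 9.8 N at z 66.0, so the button is on its stop. I'll hold it there for about 1 s.

```bash
python3 avg.py 17
```

```text
29.8
[-5.80000e-02  7.71000e-01 -1.10000e-02 -4.34900e+00 -4.99000e-01
  9.45800e+00  4.97022e+02  1.15924e+02  6.59980e+01  1.13248e+02
 -4.80000e-02 -2.33270e+01 -1.00000e-03]
[0.026 0.034 0.035 0.622 0.486 0.5   0.013 0.007 0.012 0.001 0.203 0.001
 0.   ]
mz [-0.019  0.003  0.065 -0.024 -0.033 -0.032  0.013  0.028 -0.012 -0.001
 -0.023 -0.019 -0.088 -0.007  0.02  -0.071  0.008] jt6 [-0.001 -0.001 -0.001 -0.001 -0.001 -0.001 -0.001 -0.001 -0.001 -0.001
 -0.001 -0.001 -0.001 -0.001 -0.001 -0.001 -0.001]
```

Request:
jog_arm(
  claw=[-1, -1, -1, -1, -1, -1, -1],
  delta_pos=[
    [0, 0, -4],
    [0, 0, -6],
    [0, 0, -15],
    [0, 0, -30],
    [0, 0, -40],
    [0, 0, -40],
    [0, 0, 0],
  ],
  delta_rot=[
    [0, 0, 0],
    [0, 0, 0],
    [0, 0, 0],
    [0, 0, 0],
    [0, 0, 0],
    [0, 0, 0],
    [0, 0, 0],
  ],
)

```text
time_s: 30.68
position: [494.9, 116.1, 207.7]
ee_rot: [[-0.394, 0.919, 0.019], [0.919, 0.395, -0.002], [-0.009, 0.016, -1.0]]
force: [0.0, 0.7, 0.8]
gripper_width: -0.2
```

Request:
jog_arm(
  claw=[-1, -1, -1, -1, -1, -1],
  delta_pos=[
    [30, 10, 0],
    [45, 15, 0],
    [45, 15, 0],
    [45, 15, 0],
    [40, 10, 0],
    [0, 0, 0],
  ],
  delta_rot=[
    [0, 0, 0],
    [0, 0, 0],
    [0, 0, 0],
    [0, 0, 0],
    [0, 0, 0],
    [0, 0, 0],
  ],
)

```text
time_s: 31.42
position: [471.6, 335.0, 204.1]
ee_rot: [[-0.392, 0.92, 0.016], [0.92, 0.392, -0.004], [-0.009, 0.013, -1.0]]
force: [0.1, -0.1, 0.0]
gripper_width: -0.3
```

```bash
python3 look.py e1 "{'side':(200,170),'top':(200,180)}"; python3 - <<'E'
from h import *
A=[]
for n,x,y in(('side_e1',292,222),('top_e1',311,205),('side_e1',225,168),('side',225,168)):
    d=pickle.load(open(n+".pkl","rb"));A.append(cv2.resize(d['image'][y:y+38,x:x+38],None,fx=7.8,fy=7.8,interpolation=cv2.INTER_CUBIC))
cv2.imwrite("pics/e1z.png",np.vstack([np.hstack(A[:2]),np.hstack(A[2:])])[:,:,::-1])
E
```

```text
31.525 [472.3 332.7 204.1] [ 1.25146759  0.65582561 -0.6629663 ] [0.04164886 0.01191975 0.00172733] -0.0035482903072824035 112.91437610652564 [23.7 11.7 93.7 -0.6 73.8  1. ]
```

View pics/e1.png

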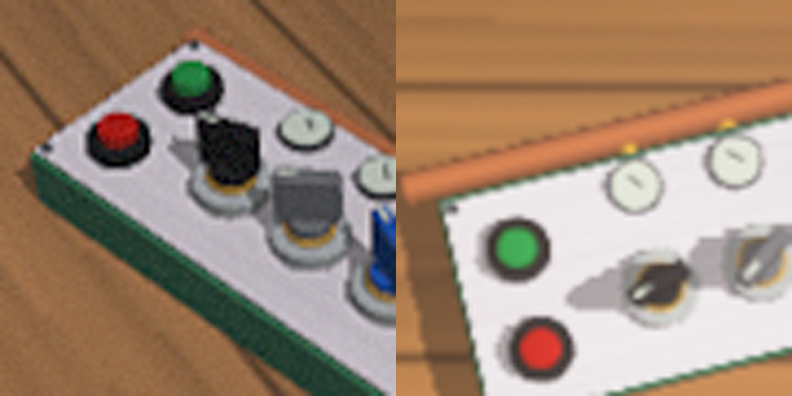

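View pics/e1z.png

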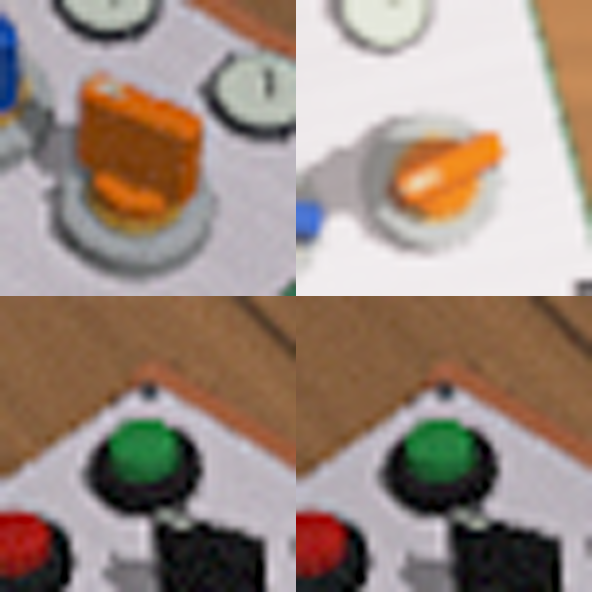

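The green button is up again, in the same place as in the first picture, and the other handles look unmoved. I'll check the orange yaw more finely before handing in.

```bash
python3 - <<'E'
from h import *
L=lambda n:pickle.load(open(n+".pkl","rb"))
im=np.mean([L(n)['image'].astype(float) for n in('side_c1','side_d1','side_e1')],0);d=L('side_e1')
np.set_printoptions(linewidth=200)
print('R');print(im[229:244,301:320,0].astype(int));print('B');print(im[229:244,301:320,2].astype(int))
t=np.mean([L(n)['image'].astype(float) for n in('top_d1','top_e1')],0)
print('topG');print(t[218:234,320:342,1].astype(int));print('topB');print(t[218:234,320:342,2].astype(int))
E
```

```text
R
[[190 188 190 191 192 191 190 187 186 187 189 188 191 189 191 188 189 189 198]
 [192 191 187 183 187 188 189 187 186 186 185 190 190 191 190 189 193 196 170]
 [191 182 183 186 188 186 186 188 189 187 186 184 187 189 192 190 200 180 103]
 [190 167 186 202 195 183 192 186 180 186 188 187 185 187 188 195 179 124  92]
 [181 173 207 200 187 170 194 194 187 188 182 187 186 190 187 193 136  85  97]
 [174 164 181 199 197 177 194 208 213 203 188 196 188 180 187 194 167  92  64]
 [177 135 127 151 173 192 204 208 210 210 210 208 195 185 190 187 199 122  37]
 [177 138 126 123 125 147 167 182 198 209 211 212 208 212 201 192 199 166  80]
 [155 135 129 130 126 126 121 129 152 171 191 207 211 209 211 214 204 204 160]
 [104 127 132 129 127 128 131 125 121 124 148 166 178 197 213 221 187 186 204]
 [103 126 129 129 128 129 128 127 128 127 125 121 133 153 182 195 166 180 195]
 [106 128 133 127 126 127 130 128 128 128 129 129 125 122 133 145 157 188 196]
 [108 129 129 128 126 130 126 126 128 128 129 129 128 127 142 157 162 187 198]
 [105 121 129 124 126 125 124 126 129 128 127 131 129 125 144 158 168 1
[... 3499 characters left out ...]
5  74  87  62  31  31  29  34  62 116 150 221 238 237 237 238]
 [133 138 124  87  51  74 126 138 134  93  31  33  34  41 114 184 205 223 236 238 238 237]
 [134 138 115  75  74 116 178 157 113  80  35  38  40  47 141 193 206 216 232 237 237 237]
 [136 138 104  60  94 113 113  81  35  38  40  37  32  64 152 197 210 230 237 237 238 238]
 [135 136 122  81  52  45  38  39  41  37  34  32  41 112 177 203 214 232 238 238 238 237]
 [136 148 162 122  69  58  53  45  37  35  40  43  84 158 193 201 215 232 237 237 237 238]
 [147 163 193 172 141 111  78  64  60  55  84 110 151 191 201 203 220 234 238 238 238 239]
 [161 143 168 192 198 175 147 139 138 139 157 178 198 206 203 218 234 238 238 239 238 238]]
```

```bash
python3 - <<'E'
from h import *
L=lambda n:pickle.load(open(n+".pkl","rb"))
d=L('side_e1');im=np.mean([L(n)['image'].astype(float) for n in('side_c1','side_d1','side_e1')],0)
def yaw(P,d):
    k,C=np.polyfit(P[:,0],P[:,1],1,cov=True);r=[]
    for s in(-1,0,1):
        kk=k[0]+s*C[0,0]**.5;m=P.mean(0);A=onz(d,m[0]-6,m[1]-6*kk,108);B=onz(d,m[0]+6,m[1]+6*kk,108);v=B-A;r.append(np.degrees(np.arctan2(v[1],v[0])).round(2))
    return k.round(4),r
def cross(c,r0,ch,h,img):
    col=img[:,c,ch]
    for r in range(r0,r0+14):
        if (col[r]-h)>=0>(col[r+1]-h): return c,r+(col[r]-h)/(col[r]-col[r+1])
P=np.array([cross(c,233,0,167,im) for c in range(304,315)]);print(P[:,1].round(2),yaw(P,d))
# upper edge, blue falling through 100, columns past the mark
P=np.array([cross(c,230,2,100,im) for c in range(309,317)]);print(P[:,1].round(2),yaw(P,d))
# sanity on initial picture (known tool-aligned 6.75)
im0=L('side')['image'].astype(float);np.set_printoptions(linewidth=200)
print(im0[228:246,301:320,0].astype(int))
E
```

```text
[234.67 235.12 235.56 236.01 236.29 236.68 237.1  237.56 237.98 238.26
 238.69] (array([  0.398 , 113.7459]), [np.float64(-62.92), np.float64(-63.23), np.float64(-63.53)])
[233.03 233.46 234.1  234.39 234.49 235.07 235.47 236.09] (array([  0.4109, 106.0947]), [np.float64(-62.84), np.float64(-64.24), np.float64(-65.6)])
[[187 187 189 195 171 185 192 189 188 185 183 181 184 181 182 181 181 183 188]
 [183 182 183 181 184 184 183 179 180 177 184 182 174 173 184 183 182 184 189]
 [179 181 183 184 181 179 186 180 178 177 182 172 173 174 175 182 188 192 164]
 [182 184 180 183 184 180 179 184 181 174 175 172 192 195 194 185 195 175  94]
 [184 183 190 186 185 185 180 183 169 165 175 190 192 207 219 193 169 120  92]
 [184 183 184 186 186 187 187 173 163 185 195 201 205 219 203 175 122  84  95]
 [170 159 164 182 190 179 175 173 193 199 200 212 214 199 165 158 154  92  67]
 [124 103 103 148 170 169 174 190 199 205 215 210 185 157 148 163 189 121  35]
 [113 113 111 103 149 180 180 188 208 217 210 178 150 153 153 159 188 159  74]
 [112 115 118 148 188 190 184 198 214 204 170 153 155 155 151 163 181 193 150]
 [112 113 144 188 187 201 216 216 198 165 152 151 153 150 150 165 185 183 196]
 [117 105 136 154 190 221 211 185 157 156 155 161 152 150 148 162 187 184 184]
 [115 106  97 121 165 201 168 153 154 152 154 154 156 151 147 160 186 185 188]
 [123 107 102  95 130 151 157 158 156 157 157 153 144 149 139 165 187 189 190]
 [111  98  99  97 133 156 160 156 155 154 154 148 153 160 134 163 189 185 187]
 [101  80 102 106 135 154 156 158 152 152 150 156 176 190 156 142 164 183 186]
 [ 92  89 100 100 131 157 160 152 151 149 158 179 204 214 165 150 147 170 182]
 [ 90  92  97 105 137 158 159 150 148 143 179 201 208 200 171 151 142 154 179]]
```

```bash
python3 - <<'E'
from rig import robot
print(robot.finish_job())
E
```

```text
the job is handed in; nothing more can be done
None
```

I shut the orange valve, pressed and released the green button, and handed the job in at about 31.5 s. One check is not certain: whether the handle is still loaded against its seat.

- **Valve:** I turned the orange handle about 77° clockwise until the torque rose at the seat. It settled at about 0.31 N m, held for over 0.5 s. I eased it back, brought it up again to about 0.12 N m and let go.
- **Green button:** I pressed it onto its stop. The force jumped to about 9.5 N with the tool at z = 66 mm, and I held it for about 1 s. It is up again, in the same place as in the first picture.
- **Other things:** I saw no change in the other handles or the red button in the last pictures, and no unexpected force reading along the way. I did not measure the hammer, brush or can at the end, but the arm never came near them. The arm ended clear of everything.
- **Seat load after release:** I could only check this by eye. The bar's yaw came out at -63.2° ± 0.3° along one edge and -64.2° ± 1.4° along another; rougher readings gave -58° to -62°. From the torque readings I expected about -63.7°. That fits resting on the seat, but it cannot prove the remaining load, which is only a few hundredths of a N m.
- **Force readings:** The torque readings carry an uncertainty of about ±0.04 N m from the drag. At the end of the easing back, the two torque readings differed slightly (0.03 and 0.057 N m).

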